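# Hang the canisters on the balance bar and stow the dough scraper

### The arm

A 6-joint arm with a two-finger parallel gripper is mounted at the origin on the work surface. World frame = base frame: x ahead of the robot, y to its left, z up, the work surface at z = 0. Lengths are in mm, angles in rad, forces in N, time in s.
With the tool pointing down it reaches from about 275 to 750 mm from the base axis. Payload 10.2 kg.
Tool frame: the origin (TCP) lies between the finger pads; the fingertips stand 17 mm ahead of it and the grasp point (between the pads) lies 2 mm behind it; z points along the fingers, y is the line along which they close (so a half turn about z gives the same grasp; the last joint's range is limited). The gripper opens to 85 mm and grips with 20 to 120 N. Pads are 22 mm wide; open, the fingers measure 114 mm over their backs; the gripper's body (76 mm by 85 mm) begins 54 mm behind the grasp point. The pads swing forward as they close: fully open they stand 13 mm farther back than shut.
Start: joints at [0.92, 0.313, 1.498, -0, 1.331, -0.223], TCP at [217.82, 477.688, 248.294] pointing down, gripper open.
Joint ranges: [-2.94, 2.94], [-0.97, 2.17], [0.19, 2.56], [-1.23, 4.37], [0.02, 3.11], [-2.88, 2.88]. Speed limits (rad/s): [2.39, 2.39, 3.01, 3.14, 3.14, 3.14].

### API

Orientations are given as a unit quaternion [w, x, y, z].
In Python, from rig import * gives the robot as it stands.
- The arm moves only by the tool step_arm, never from a script. Its argument "commands" is text: rows parted by semicolons, each of 7 numbers parted by spaces: the opening, from 0 (shut) to 1 (fully open), then the shift along the tool's x, y, z in cm, then the turn, a rotation vector about the tool's x, y, z in rad. In form: hand x y z rx ry rz; .... A call has 1 to 20 rows; each row is the pose to reach, as a shift and turn from the pose commanded when the call began, along the tool's axes at that moment; what a row does not reach only later rows make up. A row lasts 1/12 s, in which the tool goes at most 41.7 mm and 7.16 degrees, less where a joint would pass 70% of its speed; a pose out of reach is approached as far as the arm can. A call with a gripper value outside its range is refused whole. The fingers move at their own pace and stop on an object; "newtons" is the grip in N (left out, the last holds). Time passes only in rows, so rows that repeat a pose let the fingers close. It gives the time, the measured TCP pose, the force, the opening and the grip force at its end, in the units of the state.
- sense(): the state, without advancing time (a new reading comes with each control period).
- capture(name): name is "scene" or "side" or "wrist"; returns the picture (384x512x3 uint8, red, green, blue); there is no depth.
- camera_model(name): a dict with "mtx" (3x3 intrinsics, pixels), "k1" (the pictures are not rectified: a ray, as slopes to the right and down, at radius r is drawn at 1 + k1 r^2 times it, then the intrinsics apply), "eye" and "rotation" of the camera in the world. Camera axes: x right, y down, z forward; pixel columns grow to the right and rows downward; lengths in mm; the calibration is good to about 2 mm. A picture is of the moment at which its call begins: read the wrist's pose just before it. camera_model takes no time and is no camera call; for the wrist camera it gives the pose at the moment of the call.
- finish_job(): hands the job in; it is judged then, once.
Trained networks look in the newest picture that a camera, given by its name, has taken for a name from the list of things; names that differ only in an ending like _2 or _b are one class to them, and where a whole thing is asked for, a point or a joint stands for the part that bears it (a point fixed in the world has none). Each returns a list of dicts, best first, with "score" (0 to 1); they miss things now and then, are a little off and sometimes report something else, mostly with a low value. They report only what shows in the picture. A call takes as long as a camera call. They do not tell look-alikes from the thing itself.
- search_frame(camera, label): "rect" ([centre column, centre row, width, height] in pixels, round what is visible of it).
- trace(camera, label): "mask" (384x512 bool, what is visible of it) and "rect" ([centre column, centre row, width, height] in pixels, round what is visible of it).
- spot_point(camera, label): "xy" ([column, row] in pixels: a listed point, or the origin of a listed thing).
The state is a dict: "time_s": time; "joints": joint angles; "dq": joint speeds; "tau": joint torques, N m; "eef_pos": TCP position; "ee_rot": TCP orientation; "force": force on the tool from outside, world axes, zero at the start; "wrist_torque": the same for the moment, N m; "grip_width": opening from 0.0 (shut) to 1.0 (fully open); "grip_force": force on a finger pad.
Only numpy, scipy, OpenCV 4.12 (cv2) and the standard library are available. Lean on these libraries where they do the work, as an engineer would, in place of code of your own. Each camera call takes 0.05 s, during which the arm holds its last target. There are 200 camera calls.

### The job

Put the baking things away: hang every copper canister by its wire arch on a hook of its own on the pivoting balance bar, taking left and right in turn (never two more on one side than on the other, so that the bar never tips far), and finish with the bar level: matching hooks left and right, and an odd canister on the middle hook. Slide the dough scraper blade first into the slot of the wooden block, fully home, so that its handle's shoulder meets the block. Leave the mug, pepper mill and dish where they are.

Things in the scene. Friction and masses are not known exactly. Their poses are not given: they have to be found in the camera images.
- pot0: Hanging canister (three to five of five are present, all alike): closed copper drum 74 mm across (52 at its flat foot), 46 mm tall, 250 g within 7 %, so weighted in the foot that it rights itself. Origin: centre of its underside; z up. A wire arch stands on it in its y-z plane (see its eye). On the arch's crown stands a wooden grip, 26 mm along x, 18 mm along y, from z = 114 to 158 mm. Front and back are alike.
- pot0_eye (a point): Point under the crown of the arch of pot0, 107 mm above its origin, that lies on a hook's top when it hangs. Axes as the body. Arch: 8 mm wire, legs at y = +-32 mm up to z = 95 mm, then two slopes to the crown, wire centre at z = 112 mm; free opening under the crown from z = 46 to 108 mm.
- pot1: Hanging canister (three to five of five are present, all alike): closed copper drum 74 mm across (52 at its flat foot), 46 mm tall, 250 g within 7 %, so weighted in the foot that it rights itself. Origin: centre of its underside; z up. A wire arch stands on it in its y-z plane (see its eye). On the arch's crown stands a wooden grip, 26 mm along x, 18 mm along y, from z = 114 to 158 mm. Front and back are alike.
- pot1_eye (a point): Point under the crown of the arch of pot1, 107 mm above its origin, that lies on a hook's top when it hangs. Axes as the body. Arch: 8 mm wire, legs at y = +-32 mm up to z = 95 mm, then two slopes to the crown, wire centre at z = 112 mm; free opening under the crown from z = 46 to 108 mm.
- pot2: Hanging canister (three to five of five are present, all alike): closed copper drum 74 mm across (52 at its flat foot), 46 mm tall, 250 g within 7 %, so weighted in the foot that it rights itself. Origin: centre of its underside; z up. A wire arch stands on it in its y-z plane (see its eye). On the arch's crown stands a wooden grip, 26 mm along x, 18 mm along y, from z = 114 to 158 mm. Front and back are alike.
- pot2_eye (a point): Point under the crown of the arch of pot2, 107 mm above its origin, that lies on a hook's top when it hangs. Axes as the body. Arch: 8 mm wire, legs at y = +-32 mm up to z = 95 mm, then two slopes to the crown, wire centre at z = 112 mm; free opening under the crown from z = 46 to 108 mm.
- pot3: Hanging canister (three to five of five are present, all alike): closed copper drum 74 mm across (52 at its flat foot), 46 mm tall, 250 g within 7 %, so weighted in the foot that it rights itself. Origin: centre of its underside; z up. A wire arch stands on it in its y-z plane (see its eye). On the arch's crown stands a wooden grip, 26 mm along x, 18 mm along y, from z = 114 to 158 mm. Front and back are alike.
- pot3_eye (a point): Point under the crown of the arch of pot3, 107 mm above its origin, that lies on a hook's top when it hangs. Axes as the body. Arch: 8 mm wire, legs at y = +-32 mm up to z = 95 mm, then two slopes to the crown, wire centre at z = 112 mm; free opening under the crown from z = 46 to 108 mm.
- pot4: Hanging canister (three to five of five are present, all alike): closed copper drum 74 mm across (52 at its flat foot), 46 mm tall, 250 g within 7 %, so weighted in the foot that it rights itself. Origin: centre of its underside; z up. A wire arch stands on it in its y-z plane (see its eye). On the arch's crown stands a wooden grip, 26 mm along x, 18 mm along y, from z = 114 to 158 mm. Front and back are alike.
- pot4_eye (a point): Point under the crown of the arch of pot4, 107 mm above its origin, that lies on a hook's top when it hangs. Axes as the body. Arch: 8 mm wire, legs at y = +-32 mm up to z = 95 mm, then two slopes to the crown, wire centre at z = 112 mm; free opening under the crown from z = 46 to 108 mm.
- hook_l2 (a point): The outer left (+y) hook of the bar, 190 mm along y from the pivot. The point is on top of its level steel rod (9 mm round): the bar's front is 48 mm away in +x; 33 mm away in -x, towards the robot, the rod bends upward, its tip ending 17 mm above the point. Axes turn with the bar: x along the rod, y along the bar. 195 mm above the worktop when level.
- hook_l1 (a point): The inner left (+y) hook of the bar, 100 mm along y from the pivot. The point is on top of its level steel rod (9 mm round): the bar's front is 48 mm away in +x; 33 mm away in -x, towards the robot, the rod bends upward, its tip ending 17 mm above the point. Axes turn with the bar: x along the rod, y along the bar. 195 mm above the worktop when level.
- hook_c (a point): The middle hook of the bar, 0 mm along y from the pivot. The point is on top of its level steel rod (9 mm round): the bar's front is 48 mm away in +x; 33 mm away in -x, towards the robot, the rod bends upward, its tip ending 17 mm above the point. Axes turn with the bar: x along the rod, y along the bar. 195 mm above the worktop when level.
- hook_r1 (a point): The inner right (-y) hook of the bar, -100 mm along y from the pivot. The point is on top of its level steel rod (9 mm round): the bar's front is 48 mm away in +x; 33 mm away in -x, towards the robot, the rod bends upward, its tip ending 17 mm above the point. Axes turn with the bar: x along the rod, y along the bar. 195 mm above the worktop when level.
- hook_r2 (a point): The outer right (-y) hook of the bar, -190 mm along y from the pivot. The point is on top of its level steel rod (9 mm round): the bar's front is 48 mm away in +x; 33 mm away in -x, towards the robot, the rod bends upward, its tip ending 17 mm above the point. Axes turn with the bar: x along the rod, y along the bar. 195 mm above the worktop when level.
- bar (a joint): Tilt of the balance bar (wood, 440 x 14 x 22 mm, at the height of the hook rods), rad: 0 level, positive = left (+y) end up, stops at +-0.3. Self-levelling, slow (settles in 1 to 2 s), 3 N m/rad: a canister on an inner hook tips it 0.08, on an outer hook 0.15, two on one side 0.23. Mirror hooks balance each other; the middle one does not tip it.
- rack: Stand of the balance bar, fixed: dark wood foot 130 x 170 x 14 mm and a steel post 220 mm tall, 30 mm behind the bar. Origin: on the worktop under the bar's pivot; x away from the robot, y along the bar.
- scraper: Dough scraper lying flat: steel blade 80 x 80 x 4 mm, wooden handle 80 mm long, 24 mm wide, 28 mm tall. Origin: middle of the straight edge (shoulder) where blade and handle meet, on the underside; x points out along the blade (to x = +80 mm), the handle runs to x = -80 mm; blade and handle share the underside. 200 g, centre of mass 15 to 20 mm into the blade.
- block: Wooden slotted block, fixed, 110 deep (x) x 130 wide (y) x 88 mm tall; origin: centre of its underside. A level slot opens in the face towards -x: 88 mm wide, 10 mm high, 92 mm deep, floor at z = 50 mm.
- slot (a point): Middle of the lower edge of the slot's mouth, in the block's front face; x points into the slot, y across it.
- mug: White mug, 76 mm across, 90 mm tall, a bystander; origin: centre of its underside.
- mill: Wooden pepper mill, 52 mm across, 150 mm tall, a bystander; origin: centre of its underside.
- dish: Small terracotta dish, 70 mm across, 28 mm tall, a bystander; origin: centre of its underside.
There are look-alikes about, which are no part of the job. What is shaped like the pot1 but blue or green is not meant. What is shaped like the pot4 but blue is not meant.

How it is judged:
By the outcome, as a careful person would: the job done as asked, in the order asked, and still so for the second after the job is handed in, with the robot touching nothing.
Of pot0, pot1, pot2, pot3, pot4 only 3 to 5 are there at a start; the rules pass over those that are not, and their reading is None.
At some moment in a run one of scraper may be knocked a few centimetres aside while the robot is not near it.
Once in a run the grip may slacken for a moment while it holds something.
It also fails if it takes over 210 s, if anything falls off the work surface, if the arm or the gripper's body presses on something with over 40 N, if the wrist force passes 120 N, or if a joint passes its speed limit or range.

## Working session

There is one attempt and no reset: what is moved stays moved. The work goes in short steps, Python scripts to look and compute and a tool call to move; the robot and the scene stay as the last step left them, time stands still between calls to the robot, and variables do not carry over. Pictures are saved under pics/ and viewed, at most 14 in all, crops included, and the job is handed in when it is done.

Besides the shell and the picture viewer there is one more tool, called in YAML: its name, and indented under it one key for each argument. step_arm: Moves the arm, as the interface text tells. Its arguments: {"type":"object","properties":{"commands":{"type":"string"},"newtons":{"type":"number"}},"required":["commands"]}

```bash
ls; mkdir -p pics
cat > h.py <<'E'
from rig import *
import numpy as np, cv2
from scipy.spatial.transform import Rotation as R
def q2R(q): return R.from_quat([q[1],q[2],q[3],q[0]])
def ray(cm,uv):
    K=np.array(cm["mtx"]);k=cm["k1"]
    d=np.array([(uv[0]-K[0,2])/K[0,0],(uv[1]-K[1,2])/K[1,1]]);s=d.copy()
    for _ in range(20): s=d/(1+k*(s@s))
    return np.array(cm["eye"]),rot(cm)@np.array([s[0],s[1],1.])
def rot(cm):
    r=np.array(cm["rotation"]); return r if r.shape==(3,3) else q2R(r).as_matrix()
def atz(cm,uv,z):
    o,d=ray(cm,uv); return o+d*(z-o[2])/d[2]
def tri(c1,u1,c2,u2):
    o1,d1=ray(c1,u1);o2,d2=ray(c2,u2)
    A=np.stack([d1,-d2],1);t=np.linalg.lstsq(A,o2-o1,rcond=None)[0]
    p,q=o1+d1*t[0],o2+d2*t[1]; return (p+q)/2,np.linalg.norm(p-q)
def proj(cm,p):
    K=np.array(cm["mtx"]);c=rot(cm).T@(np.array(p,float)-np.array(cm["eye"]));s=c[:2]/c[2];s=s*(1+cm["k1"]*(s@s))
    return np.array([K[0,0]*s[0]+K[0,2],K[1,1]*s[1]+K[1,2]])
def save(n,im): cv2.imwrite("pics/"+n+".png",cv2.cvtColor(im,cv2.COLOR_RGB2BGR))
def go(p,yaw=None,Rt=None):
    "shift cm & rotvec in current tool axes to reach world TCP p with tool down, tool y at yaw"
    s=sense();Rc=q2R(s["ee_rot"])
    if Rt is None:
        Rt=R.from_matrix(np.array([[np.sin(yaw),np.cos(yaw),0],[-np.cos(yaw),np.sin(yaw),0],[0,0,-1]]).T) if yaw is not None else Rc
    sh=Rc.inv().apply(np.array(p)-s["eef_pos"])/10
    return np.round(sh,2),np.round((Rc.inv()*Rt).as_rotvec(),3)
E
python3 - <<'E'
from h import *
a=capture("scene");b=capture("side");save("scene0",a);save("side0",b)
for n in("scene","side","wrist"):
    c=camera_model(n);print(n,np.round(c["mtx"],0).tolist(),c["k1"],np.round(c["eye"]),np.round(np.array(c["rotation"]),2).tolist())
for n in("scene","side"):
    for l in("pot0_eye","pot0","hook_l2","hook_l1","hook_c","hook_r1","hook_r2","rack","scraper","block","slot","mug","mill","dish"):
        print(n,l,[(np.round(d["xy"]).astype(int).tolist(),round(d["score"],2)) for d in spot_point(n,l)][:8])
s=sense();print(s)
E
```

```text
pics
scene [[402.0, 0.0, 250.0], [0.0, 402.0, 195.0], [0.0, 0.0, 1.0]] -0.00961614149147173 [1473. -197.  844.] [-0.35, 0.67, 0.58, -0.3]
side [[466.0, 0.0, 262.0], [0.0, 466.0, 191.0], [0.0, 0.0, 1.0]] -0.14427657289280726 [  94. -906. 1330.] [-0.32, 0.92, -0.2, 0.06]
wrist [[301.0, 0.0, 257.0], [0.0, 301.0, 192.0], [0.0, 0.0, 1.0]] -0.07549321118358414 [152. 507. 374.] [0.12, 0.83, 0.54, 0.08]
scene pot0_eye [([216, 203], 0.69), ([171, 216], 0.64), ([283, 198], 0.46)]
scene pot0 [([127, 211], 0.9), ([172, 202], 0.83), ([251, 228], 0.67), ([152, 226], 0.67), ([215, 233], 0.62), ([190, 225], 0.62), ([284, 226], 0.58), ([208, 203], 0.56)]
scene hook_l2 [([279, 204], 0.79), ([312, 199], 0.73)]
scene hook_l1 [([279, 204], 0.79), ([312, 199], 0.73)]
scene hook_c [([244, 210], 0.97)]
scene hook_r1 [([172, 216], 0.74), ([204, 214], 0.61)]
scene hook_r2 [([172, 216], 0.74), ([204, 214], 0.61)]
scene rack [([245, 278], 0.67)]
scene scraper [([338, 214], 0.7), ([189, 198], 0.35)]
scene block [([399, 255], 0.64)]
scene slot [([392, 229], 0.94)]
scene mug [([116, 247], 0.87), ([278, 206], 0.39)
[... 930 characters left out ...]
.5, 'joints': array([ 9.19584179e-01,  3.12914032e-01,  1.49772214e+00, -3.78210535e-06,
        1.33096226e+00, -2.23403588e-01]), 'dq': array([ 1.32340245e-04,  1.05395970e-03, -8.63083915e-04, -7.69734433e-04,
       -9.57302391e-04, -3.66475737e-05]), 'tau': array([-2.10707360e-03, -4.12182605e+01, -2.59898847e+01, -3.01400496e-04,
        5.27324300e-04,  2.40639832e-05]), 'eef_pos': array([217.82894717, 477.68514967, 248.27864916]), 'ee_rot': array([ 4.40103460e-07,  2.12276369e-01,  9.77209672e-01, -3.39605542e-06]), 'force': array([ 0.20896663, -0.72040481,  0.28437263]), 'wrist_torque': array([0.01169846, 0.04437359, 0.02886718]), 'grip_force': 0.0, 'grip_width': 1.0010542200585755}
```

View pics/scene0.png

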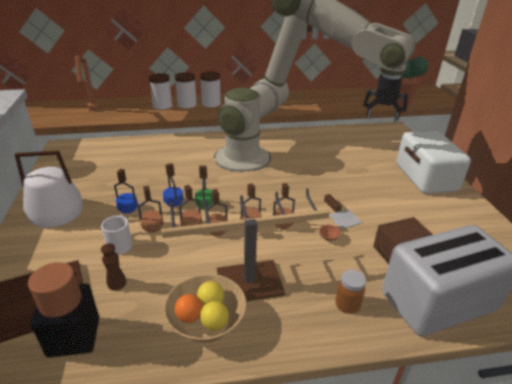

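View pics/side0.png

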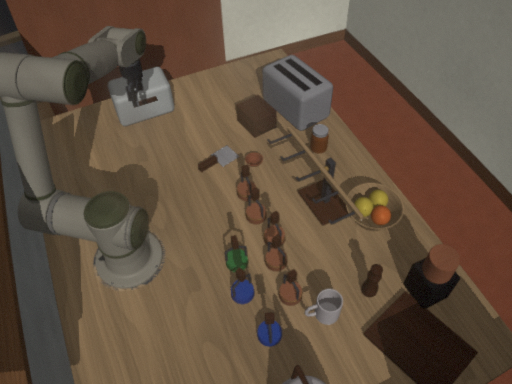

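Run:
```python
from h import *
a=cv2.imread("pics/scene0.png");b=cv2.imread("pics/side0.png")
cv2.imwrite("pics/c1.png",cv2.resize(a[155:255,100:366],None,fx=3,fy=3,interpolation=cv2.INTER_CUBIC))
cv2.imwrite("pics/c2.png",cv2.resize(b[90:350,190:380],None,fx=2.3,fy=2.3,interpolation=cv2.INTER_CUBIC))
S,D=camera_model("scene"),camera_model("side")
for l,u,v in [("c",(244,210),(308,177)),("l2",(312,199),(280,142)),("l1",(279,204),(290,158)),("r1",(204,214),(327,194)),("r2",(172,216),(346,220)),("scr",(338,214),(215,160)),("rack",(245,278),(319,205))]:
    p,e=tri(S,u,D,v);print(l,np.round(p),round(e,1))
print("slot",atz(S,(392,229),50),atz(D,(243,118),50))
print("block",atz(S,(399,255),0),atz(D,(254,125),0))
print("scr",atz(D,(215,160),0),atz(S,(338,214),0))
for x in trace("side","pot0"): 
    m=x["mask"]; col=b[m].mean(0)[::-1];r=np.round(x["rect"]); print(r,round(x["score"],2),np.round(col))
for x in spot_point("side","pot0"): print(np.round(x["xy"],1),round(x["score"],2),np.round(atz(D,x["xy"],0)))
for l in("mug","mill","dish"):
  for n,c in(("scene",S),("side",D)):
    print(l,n,[np.round(atz(c,x["xy"],0)) for x in spot_point(n,l)][:1])
```

```text
c [618. -78. 186.] 4.0
l2 [605. 108. 190.] 18.9
l1 [604.  21. 186.] 4.3
r1 [ 633. -181.  200.] 8.6
r2 [ 636. -275.  196.] 17.0
scr [422. 286. -10.] 9.9
rack [681. -79.  -6.] 6.9
slot [595.37046178 389.2252326   50.        ] [592.26856279 405.57508264  50.        ]
block [659.53088524 393.88114396   0.        ] [636.02888384 397.88547787   0.        ]
scr [419.77756341 283.94842873   0.        ] [ 4.38940907e+02  2.75240177e+02 -1.13686838e-13]
[292. 288.  24.  37.] 0.98 [91. 64. 48.]
[277. 253.  21.  37.] 0.82 [87. 61. 45.]
[274. 228.  19.  31.] 0.78 [80. 58. 43.]
[255. 205.  22.  41.] 0.78 [91. 64. 47.]
[267. 332.  26.  34.] 0.76 [46. 52. 85.]
[235. 256.  25.  35.] 0.63 [54. 69. 44.]
[248. 183.  21.  37.] 0.61 [83. 59. 44.]
[243. 287.  21.  35.] 0.57 [51. 55. 86.]
[272.6 239. ] 0.83 [ 466. -137.    0.]
[243.8 294.9] 0.76 [ 296. -286.    0.]
[248.8 194.4] 0.75 [470.  73.   0.]
[268.4 336.5] 0.72 [ 308. -442.    0.]
[236.1 266.6] 0.69 [ 313. -183.    0.]
[256.6 198.3] 0.69 [489.  44.   0.]
[291.7 298. ] 0.68 [ 426. -359.    0.]
[278.1 263.1] 0.64 [ 442. -229.    0.]
mug scene [array([ 510., -456.,    0.])]
mug side [array([ 502., -442.,    0.])]
mill scene [array([ 677., -431.,   -0.])]
mill side [array([ 656., -436.,    0.])]
dish scene [array([565., 207.,  -0.])]
dish side [array([560., 205.,   0.])]
```

View pics/c1.png

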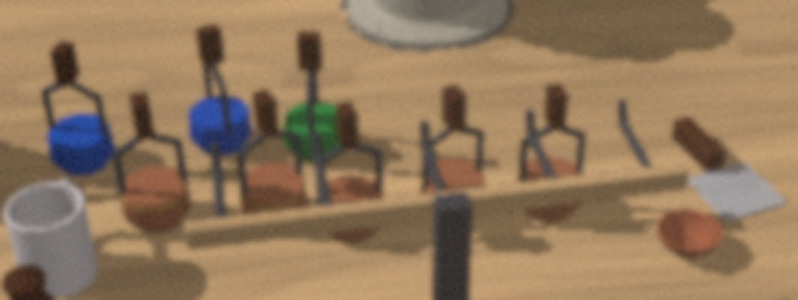

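View pics/c2.png

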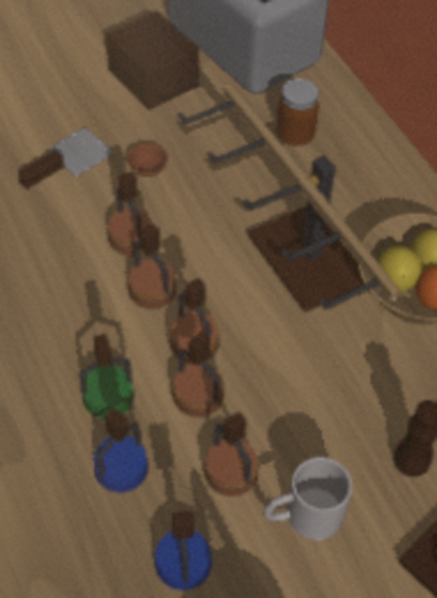

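Run:
```python
from h import *
S,D=camera_model("scene"),camera_model("side")
A=[(146.3,186.7),(188,185.7),(215.7,190),(251.3,184.3),(285.3,184.3)];B=[(291.3,271.7),(277.4,234.3),(274.3,213),(254.8,188.3),(245.2,166)]
for u,v in zip(A,B):
    p,e=tri(S,u,D,v);print(np.round(p),round(e,1))
W=camera_model("wrist");print(rot(W)[:,2], np.array(W["eye"])-sense()["eef_pos"])
print(go([400,-120,400],np.pi/2), go([400,-120,400],-np.pi/2))
```

```text
[ 423. -350.  157.] 0.1
[ 441. -223.  162.] 2.0
[ 468. -143.  156.] 1.5
[453. -30. 159.] 1.7
[464.  74. 156.] 0.4
[ 0.25651762 -0.11684504 -0.95945086] [-65.36264623  29.31557667 126.60282843]Traceback (most recent call last):
  File "<stdin>", line 7, in <module>
  File "h.py", line 26, in go
    Rt=R.from_matrix(np.array([[np.sin(yaw),np.cos(yaw),0],[-np.cos(yaw),np.sin(yaw),0],[0,0,-1]]).T) if yaw is not None else Rc
       ~~~~~~~~~~~~~^^^^^^^^^^^^^^^^^^^^^^^^^^^^^^^^^^^^^^^^^^^^^^^^^^^^^^^^^^^^^^^^^^^^^^^^^^^^^^^^^
  File "scipy/spatial/transform/_rotation.pyx", line 1143, in scipy.spatial.transform._rotation.Rotation.from_matrix
ValueError: Non-positive determinant (left-handed or null coordinate frame) in rotation matrix 0: [[ 1.000000e+00 -6.123234e-17  0.000000e+00]
 [ 6.123234e-17  1.000000e+00  0.000000e+00]
 [ 0.000000e+00  0.000000e+00 -1.000000e+00]].
```

```bash
python3 - <<'E'
s=open("h.py").read()
s=s.replace("[[np.sin(yaw),np.cos(yaw),0],[-np.cos(yaw),np.sin(yaw),0],[0,0,-1]]","[[-np.sin(yaw),np.cos(yaw),0],[np.cos(yaw),np.sin(yaw),0],[0,0,-1]]")
open("h.py","w").write(s)
E
python3 - <<'E'
from h import *
print(go([380,-140,380],np.pi/2))
E
```

```text
(array([-40.38, -49.47, -13.17]), array([ 0.   ,  0.   , -0.428]))
```

step_arm:
  commands: "1 0 0 -10 0 0 0;1 0 0 -13 0 0 0;1 -40.4 -49.5 -13.2 0 0 -0.428;1 -40.4 -49.5 -13.2 0 0 -0.428;1 -40.4 -49.5 -13.2 0 0 -0.428;1 -40.4 -49.5 -13.2 0 0 -0.428;1 -40.4 -49.5 -13.2 0 0 -0.428;1 -40.4 -49.5 -13.2 0 0 -0.428;1 -40.4 -49.5 -13.2 0 0 -0.428;1 -40.4 -49.5 -13.2 0 0 -0.428;1 -40.4 -49.5 -13.2 0 0 -0.428;1 -40.4 -49.5 -13.2 0 0 -0.428;1 -40.4 -49.5 -13.2 0 0 -0.428;1 -40.4 -49.5 -13.2 0 0 -0.428;1 -40.4 -49.5 -13.2 0 0 -0.428;1 -40.4 -49.5 -13.2 0 0 -0.428;1 -40.4 -49.5 -13.2 0 0 -0.428;1 -40.4 -49.5 -13.2 0 0 -0.428;1 -40.4 -49.5 -13.2 0 0 -0.428;1 -40.4 -49.5 -13.2 0 0 -0.428"

```text
time_s: 3.57
eef_pos: [380.0, -141.1, 380.0]
ee_rot: [-0.0, 0.001, 1.0, 0.0]
force: [0.1, 0.9, 0.6]
grip_width: 0.998
grip_force: 0.0
```

Run:
```python
from h import *
s=sense();print(s["eef_pos"],s["joints"])
W=camera_model("wrist");a=capture("wrist");save("w0",cv2.resize(a,None,fx=1.5,fy=1.5,interpolation=cv2.INTER_CUBIC))
for l in("hook_l2","hook_c","hook_r2"):
  for d in spot_point("wrist",l): print(l,np.round(d["xy"],1),round(d["score"],2),np.round(atz(W,d["xy"],195)))
for p in [(423,-350,157),(441,-223,160),(468,-143,157),(453,-30,158),(464,74,156)]: print(proj(W,p))
```

```text
[ 380.02354416 -141.08985516  379.95600614] [-6.46573356e-01 -2.33408317e-02  1.55100643e+00  1.50359499e-04
  1.61498194e+00 -2.21540280e+00]
hook_c [437.1 241.9] 0.54 [461.  69. 195.]
[ 90.61869349 201.96984904]
[191.2326617  216.58934081]
[256.2078619  235.67167146]
[346.24707739 224.56355879]
[423.819156   231.10254364]
```

View pics/w0.png

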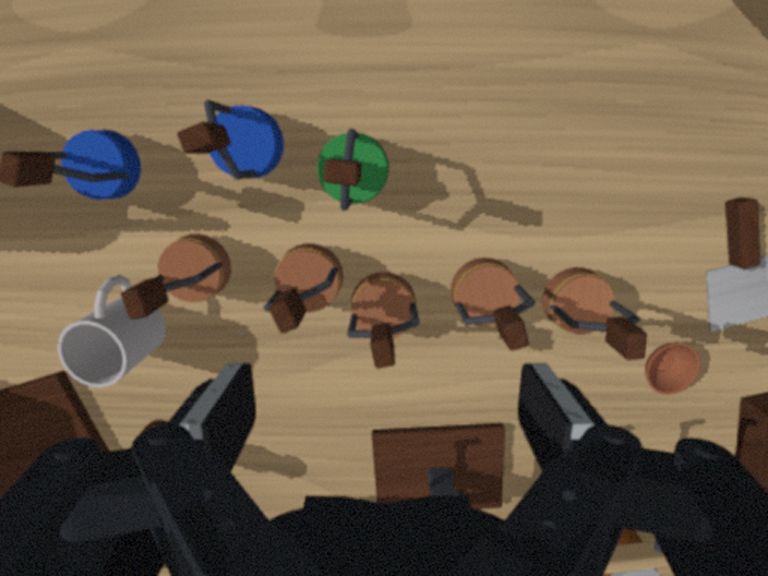

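Run:
```python
from h import *
W=camera_model("wrist")
C=[(423,-350,157),(441,-223,160),(468,-143,157),(453,-30,158),(464,74,156)]
for n,l,r in [(1,None,(219,266)),(2,(268,305),(335,272)),(3,(352,332),(416,323)),(4,(462,318),(530,300)),(5,(555,312),(634,318))]:
    q=atz(W,np.array(r)/1.5,95)
    p=atz(W,np.array(l)/1.5,95) if l else np.array([*C[n-1][:2],95])
    d=q-p;print(n,np.round(p),np.round(q),"mid",np.round((p+q)/2),"len",round(np.linalg.norm(d)),"yaw deg",round(np.degrees(np.arctan2(d[1],d[0]))))
for n,g in zip(range(1,6),[(143,296),(289,310),(384,347),(512,330),(627,338)]): print(n,np.round(atz(W,np.array(g)/1.5,158)))
```

```text
1 [ 423 -350   95] [ 408. -298.   95.] mid [ 415. -324.   95.] len 54 yaw deg 106
2 [ 446. -254.   95.] [ 413. -188.   95.] mid [ 430. -221.   95.] len 74 yaw deg 117
3 [ 474. -173.   95.] [ 465. -110.   95.] mid [ 469. -142.   95.] len 63 yaw deg 99
4 [459. -66.  95.] [441.  -1.  95.] mid [450. -33.  95.] len 68 yaw deg 106
5 [453.  25.  95.] [460. 107.  95.] mid [456.  66.  95.] len 82 yaw deg 85
1 [ 418. -341.  158.]
2 [ 429. -219.  158.]
3 [ 462. -141.  158.]
4 [447. -35. 158.]
5 [455.  66. 158.]
```

Run:
```python
from h import *
print(go([451,-32,200],np.radians(105)),go([451,-32,137],np.radians(105)))
```

```text
(array([-7.12, 10.72, 18.06]), array([-0.  ,  0.  , -0.26])) (array([-7.11, 10.72, 24.36]), array([-0.  ,  0.  , -0.26]))
```

step_arm:
  newtons: 40
  commands: "0.6 -7.1 10.8 5 0 0 -0.26;0.6 -7.1 10.8 8 0 0 -0.26;0.6 -7.1 10.8 12 0 0 -0.26;0.6 -7.1 10.8 15 0 0 -0.26;0.6 -7.1 10.8 18 0 0 -0.26;0.6 -7.1 10.8 18 0 0 -0.26;0.6 -7.1 10.8 20 0 0 -0.26;0.6 -7.1 10.8 22 0 0 -0.26;0.6 -7.1 10.8 24.3 0 0 -0.26;0.6 -7.1 10.8 24.3 0 0 -0.26;0 -7.1 10.8 24.3 0 0 -0.26;0 -7.1 10.8 24.3 0 0 -0.26;0 -7.1 10.8 24.3 0 0 -0.26;0 -7.1 10.8 24.3 0 0 -0.26;0 -7.1 10.8 24.3 0 0 -0.26;0 -7.1 10.8 24.3 0 0 -0.26;0 -7.1 10.8 24.3 0 0 -0.26;0 -7.1 10.8 24.3 0 0 -0.26;0 -7.1 10.8 24.3 0 0 -0.26"

```text
time_s: 5.35
eef_pos: [451.8, -32.4, 138.9]
ee_rot: [0.001, -0.13, 0.992, -0.001]
force: [-0.8, 0.6, 6.7]
grip_width: 0.205
grip_force: 41.8
```

Run:
```python
from h import *
s=sense();print(s["eef_pos"],s["grip_width"],s["force"])
print(go([451,-32,265]));print(go([525,20,265],np.radians(94.6)));print(go([609,22,265],np.radians(94.6)),go([609,22,223],np.radians(94.6)))
```

```text
[451.7863789  -32.40991341 138.89053882] 0.20510796037388176 [-0.80445156  0.61486695  6.66972271]
(array([  0.03,   0.04, -12.61]), array([0., 0., 0.]))
(array([ -8.46,   3.16, -12.59]), array([-0.001,  0.003,  0.18 ]))
(array([-16.62,   1.2 , -12.57]), array([-0.001,  0.003,  0.18 ])) (array([-16.61,   1.2 ,  -8.37]), array([-0.001,  0.003,  0.18 ]))
```

step_arm:
  newtons: 60
  commands: "0 0 0 -2 0 0 0;0 0 0 -5 0 0 0;0 0 0 -8 0 0 0;0 0 0 -11 0 0 0;0 0 0 -12.8 0 0 0;0 -3 1 -12.8 0 0 0.06;0 -6 2 -12.8 0 0 0.12;0 -8.5 3.2 -12.8 0 0 0.18;0 -8.5 3.2 -12.8 0 0 0.18;0 -10 2.8 -12.8 0 0 0.18;0 -12 2.4 -12.8 0 0 0.18;0 -14 1.9 -12.8 0 0 0.18;0 -15.5 1.5 -12.8 0 0 0.18;0 -16.6 1.2 -12.8 0 0 0.18;0 -16.6 1.2 -12.8 0 0 0.18;0 -16.6 1.2 -12.8 0 0 0.18"

```text
time_s: 6.68
eef_pos: [608.0, 21.9, 265.2]
ee_rot: [-0.0, -0.04, 0.999, 0.0]
force: [0.0, 1.1, -2.5]
grip_width: 0.201
grip_force: 59.3
```

Run:
```python
from h import *
s=sense();print(s["eef_pos"],s["grip_width"],s["force"])
a=capture("side");b=capture("scene")
x=cv2.resize(a[100:300,200:400],(600,600),interpolation=cv2.INTER_CUBIC)[:400]
y=cv2.resize(b[130:270,150:350],(800,560),interpolation=cv2.INTER_CUBIC)[:,:]
save("p1",x);save("p1b",y)
```

```text
[607.98712193  21.86204295 265.17220417] 0.20115356163079437 [ 0.0281755   1.07356777 -2.4563003 ]
```

View pics/p1b.png

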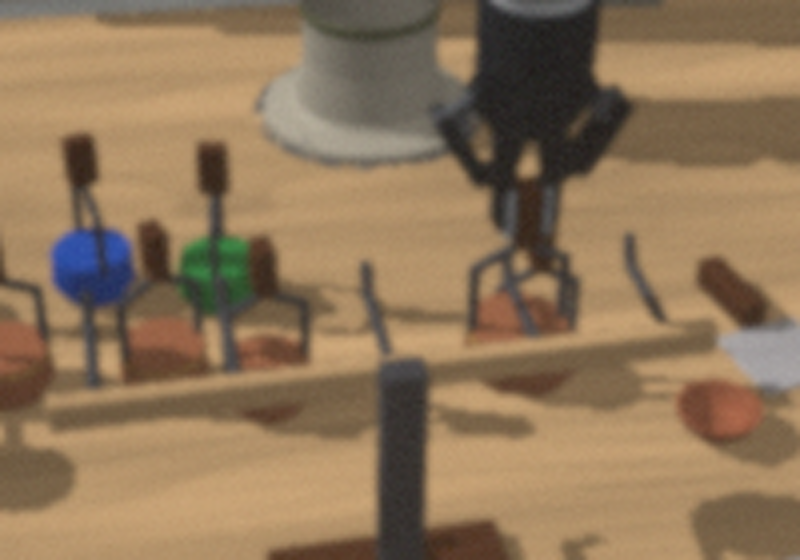

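step_arm:
  commands: "0 0 0 1 0 0 0;0 0 0 2 0 0 0;0 0 0 3 0 0 0;0 0 0 3.4 0 0 0;0 0 0 3.7 0 0 0;0 0 0 4 0 0 0;0 0 0 4.2 0 0 0;0 0 0 4.4 0 0 0;0 0 0 4.5 0 0 0;0 0 0 4.5 0 0 0;0 0 0 4.5 0 0 0;0 0 0 4.5 0 0 0"

```text
time_s: 7.78
eef_pos: [608.4, 22.0, 220.4]
ee_rot: [0.0, -0.04, 0.999, -0.0]
force: [-1.0, -0.6, -0.8]
grip_width: 0.204
grip_force: 59.6
```

Run:
```python
from h import *
s=sense();print(s["eef_pos"],s["grip_width"],s["force"])
a=capture("side");b=capture("scene")
x=cv2.resize(a[90:240,200:400],(800,600),interpolation=cv2.INTER_CUBIC)
save("p2",x)
```

```text
[608.41386832  21.98527553 220.3963206 ] 0.20388835920995518 [-1.03094192 -0.57853623 -0.83408026]
```

View pics/p2.png

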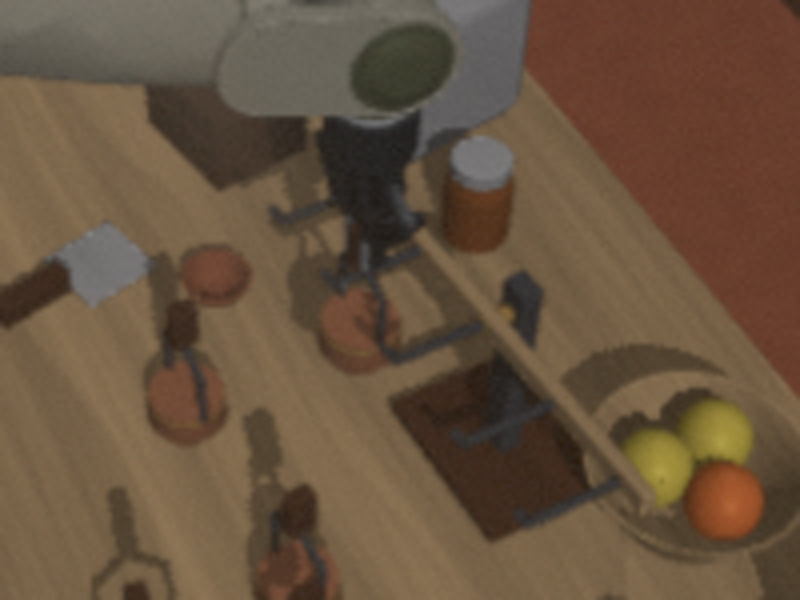

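step_arm:
  commands: "0 0 0 0.3 0 0 0;0 0 0 0.3 0 0 0;0.35 0 0 0.3 0 0 0;0.35 0 0 0.3 0 0 0;0.35 0 0 0.3 0 0 0;0.35 0 0 0.3 0 0 0;0.35 0 0 0.3 0 0 0;0.35 0 0 -1.5 0 0 0;0.35 0 0 -4 0 0 0;0.35 0 0 -8 0 0 0;0.5 2 0 -10 0 0 0;0.5 5 0 -10 0 0 0"

```text
time_s: 8.88
eef_pos: [560.0, 17.7, 324.4]
ee_rot: [0.004, -0.04, 0.999, -0.001]
force: [-0.3, 0.1, -0.1]
grip_width: 0.503
grip_force: 0.0
```

Run:
```python
from h import *
s=sense();print(s["eef_pos"],s["grip_width"],s["force"])
a=capture("side");b=capture("scene")
x=cv2.resize(a[90:290,200:400],(500,500),interpolation=cv2.INTER_CUBIC);save("p3",x)
S,D=camera_model("scene"),camera_model("side")
for n in("scene","side"):
  for l in("hook_r1","hook_c","pot0","scraper"): print(n,l,[np.round(d["xy"]).tolist() for d in spot_point(n,l)])
# pot2 expected
for y in(117,110):print(go([436,-222,210],np.radians(y)),go([436,-222,137],np.radians(y)))
```

```text
[559.95790226  17.72477982 324.39623221] 0.5025942560869511 [-0.28269612  0.102295   -0.13501175]
scene hook_r1 [[174.0, 214.0]]
scene hook_c [[243.0, 211.0]]
scene pot0 [[277.0, 240.0], [205.0, 202.0], [151.0, 227.0], [190.0, 224.0], [172.0, 202.0], [129.0, 209.0], [215.0, 233.0], [284.0, 224.0], [392.0, 231.0]]
scene scraper [[338.0, 214.0], [208.0, 211.0]]
side hook_r1 [[343.0, 214.0], [330.0, 196.0], [272.0, 241.0]]
side hook_c [[308.0, 174.0], [277.0, 247.0]]
side pot0 [[234.0, 262.0], [244.0, 196.0], [275.0, 263.0], [289.0, 299.0], [245.0, 294.0], [278.0, 242.0], [286.0, 178.0]]
side scraper [[215.0, 162.0]]
(array([ 14.18, -22.94,  10.99]), array([ 0.   , -0.   , -0.391])) (array([ 14.17, -22.94,  18.29]), array([ 0.   , -0.   , -0.391]))
(array([ 14.18, -22.94,  10.99]), array([ 0.   , -0.   , -0.269])) (array([ 14.17, -22.94,  18.29]), array([ 0.   , -0.   , -0.269]))
```

View pics/p3.png

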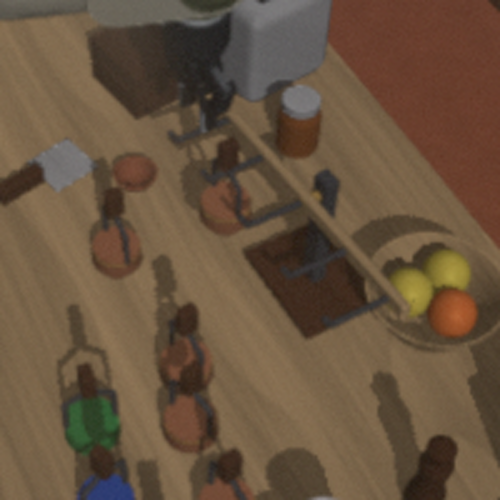

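step_arm:
  newtons: 40
  commands: "0.6 4 -4 0 0 0 0;0.6 7 -8 1 0 0 -0.1;0.6 10 -12 2 0 0 -0.2;0.6 12 -16 4 0 0 -0.3;0.6 13.5 -20 7 0 0 -0.34;0.6 14.2 -22.9 10 0 0 -0.34;0.6 14.2 -22.9 11 0 0 -0.34;0.6 14.2 -22.9 11.5 0 0 -0.34;0.6 14.2 -22.9 14 0 0 -0.34;0.6 14.2 -22.9 16 0 0 -0.34;0.6 14.2 -22.9 18.2 0 0 -0.34;0.6 14.2 -22.9 18.2 0 0 -0.34;0 14.2 -22.9 18.2 0 0 -0.34;0 14.2 -22.9 18.2 0 0 -0.34;0 14.2 -22.9 18.2 0 0 -0.34;0 14.2 -22.9 18.2 0 0 -0.34;0 14.2 -22.9 18.2 0 0 -0.34;0 14.2 -22.9 18.2 0 0 -0.34;0 14.2 -22.9 18.2 0 0 -0.34;0 14.2 -22.9 18.2 0 0 -0.34"

```text
time_s: 11.05
eef_pos: [435.8, -222.0, 139.4]
ee_rot: [0.001, -0.209, 0.978, -0.001]
force: [-0.4, 0.2, 6.1]
grip_width: 0.207
grip_force: 42.6
```

Run:
```python
from h import *
s=sense();print(s["eef_pos"],s["grip_width"],s["force"])
t=np.radians(94.6)
print(go([436,-222,270]));print(go([530,-190,270],t));print(go([625,-179,272],t),go([625,-179,227],t))
```

```text
[ 435.81225307 -222.029851    139.41953689] 0.20651918731145189 [-0.38163669  0.22216379  6.14387007]
(array([ -0.03,  -0.03, -13.06]), array([0., 0., 0.]))
(array([ -9.92,  -0.95, -13.05]), array([-0.002,  0.001,  0.34 ]))
(array([-19.04,  -3.82, -13.23]), array([-0.002,  0.001,  0.34 ])) (array([-19.04,  -3.81,  -8.73]), array([-0.002,  0.001,  0.34 ]))
```

step_arm:
  newtons: 60
  commands: "0 0 0 -2 0 0 0;0 0 0 -5 0 0 0;0 0 0 -8 0 0 0;0 0 0 -11 0 0 0;0 0 0 -13.3 0 0 0;0 -2.5 -1.3 -13.3 0 0 0;0 -5 -2.5 -13.3 0 0 0.1;0 -8 -1.5 -13.3 0 0 0.2;0 -10 -1.2 -13.3 0 0 0.34;0 -10.5 -1.2 -13.3 0 0 0.34;0 -12.5 -1.8 -13.3 0 0 0.34;0 -14.5 -2.4 -13.3 0 0 0.34;0 -17 -3.2 -13.3 0 0 0.34;0 -19 -3.8 -13.3 0 0 0.34;0 -19 -3.8 -13.3 0 0 0.34;0 -19 -3.8 -13.3 0 0 0.34"

```text
time_s: 12.38
eef_pos: [624.2, -178.9, 270.3]
ee_rot: [-0.001, -0.041, 0.999, 0.0]
force: [0.1, 1.1, -2.7]
grip_width: 0.205
grip_force: 60.0
```

Run:
```python
from h import *
s=sense();print(s["eef_pos"],s["grip_width"],s["force"])
a=capture("side");b=capture("scene")
y=cv2.resize(b[140:260,150:310],(480,360),interpolation=cv2.INTER_CUBIC)
x=cv2.resize(a[120:240,240:340],(300,360),interpolation=cv2.INTER_CUBIC)
save("p4",np.hstack([y,x]))
```

```text
[ 624.18368777 -178.94234269  270.32290446] 0.20515958398048678 [ 0.13888885  1.06240949 -2.66093562]
```

View pics/p4.png

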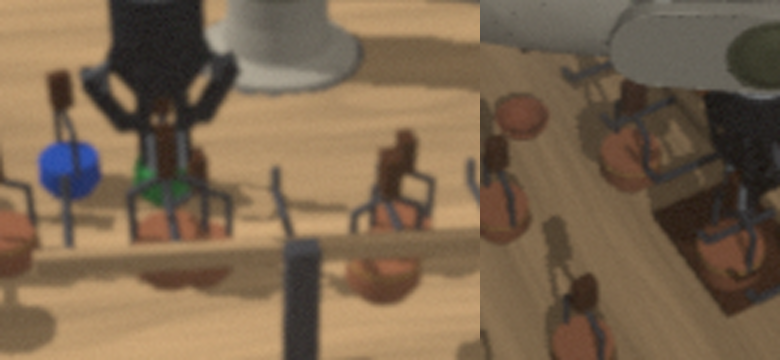

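step_arm:
  commands: "0 0 0 1 0 0 0;0 0 0 2 0 0 0;0 0 0 2.6 0 0 0;0 0 0 3 0 0 0;0 0 0 3.4 0 0 0;0 0 0 3.8 0 0 0;0 0 0 4.1 0 0 0;0 0 0 4.3 0 0 0;0 0 0 4.5 0 0 0;0 0 0 4.5 0 0 0;0 0 0 4.5 0 0 0;0 0 0 4.5 0 0 0"

```text
time_s: 13.48
eef_pos: [624.4, -178.8, 226.4]
ee_rot: [0.0, -0.04, 0.999, -0.0]
force: [0.1, 0.4, 0.6]
grip_width: 0.2
grip_force: 60.6
```

step_arm:
  commands: "0 0 0 0.1 0 0 0;0 0 0 0.2 0 0 0;0 0 0 0.2 0 0 0;0 0 0 0.2 0 0 0;0.35 0 0 0.2 0 0 0;0.35 0 0 0.2 0 0 0;0.35 0 0 0.2 0 0 0;0.35 0 0 0.2 0 0 0;0.35 0 0 0.2 0 0 0;0.35 0 0 -1.5 0 0 0;0.35 0 0 -4 0 0 0;0.35 0 0 -8 0 0 0;0.5 2 0 -10 0 0 0;0.5 5 0 -10 0 0 0"

```text
time_s: 14.65
eef_pos: [575.7, -183.1, 330.6]
ee_rot: [0.004, -0.041, 0.999, -0.002]
force: [0.3, -0.8, 0.6]
grip_width: 0.502
grip_force: 0.0
```

Run:
```python
from h import *
s=sense();print(s["eef_pos"],s["grip_width"],s["force"])
a=capture("side");b=capture("scene")
y=cv2.resize(b[140:260,150:350],(500,300),interpolation=cv2.INTER_CUBIC)
x=cv2.resize(a[120:240,240:340],(250,300),interpolation=cv2.INTER_CUBIC)
save("p5",np.hstack([y,x]))
for y in(85,90):print(go([461,71,230],np.radians(y)),go([461,71,137],np.radians(y)))
```

```text
[ 575.7328775  -183.11218465  330.6091431 ] 0.5017885303850146 [ 0.27069588 -0.8036492   0.64839239]
(array([ 9.04, 26.18,  9.72]), array([-0.   , -0.001,  0.166])) (array([ 9.03, 26.18, 19.02]), array([-0.   , -0.001,  0.166]))
(array([ 9.04, 26.18,  9.72]), array([-0.   , -0.001,  0.079])) (array([ 9.03, 26.18, 19.02]), array([-0.   , -0.001,  0.079]))
```

View pics/p5.png

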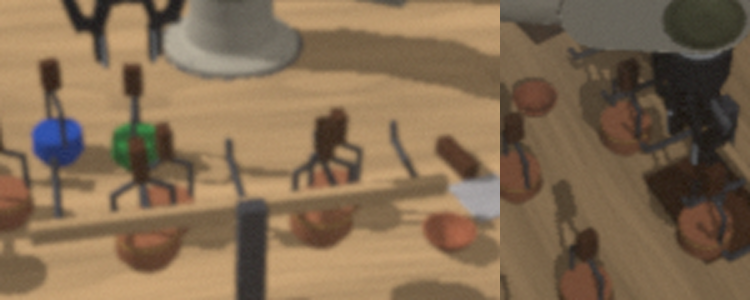

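step_arm:
  newtons: 40
  commands: "0.7 3 4 0 0 0 0;0.7 5 8 0 0 0 0;0.7 7 12 0 0 0 0;0.7 9 16 0 0 0 0;0.7 9.1 20 2 0 0 0;0.7 9.1 23 5 0 0 0;0.7 9.1 26.3 8 0 0 0;0.7 9.1 26.3 11 0 0 0;0.7 9.1 26.3 13 0 0 0;0.7 9.1 26.3 16 0 0 0;0.7 9.1 26.3 18.9 0 0 0;0.7 9.1 26.3 18.9 0 0 0;0 9.1 26.3 18.9 0 0 0;0 9.1 26.3 18.9 0 0 0;0 9.1 26.3 18.9 0 0 0;0 9.1 26.3 18.9 0 0 0;0 9.1 26.3 18.9 0 0 0;0 9.1 26.3 18.9 0 0 0;0 9.1 26.3 18.9 0 0 0;0 9.1 26.3 18.9 0 0 0"

```text
time_s: 16.42
eef_pos: [463.6, 72.1, 138.9]
ee_rot: [0.002, -0.04, 0.999, -0.0]
force: [-0.6, 1.6, 8.0]
grip_width: 0.206
grip_force: 42.9
```

Run:
```python
from h import *
s=sense();print(s["eef_pos"],s["grip_width"],s["force"])
t=np.radians(94.6)
print(go([530,115,264],t));print(go([602,111,266],t),go([602,111,228],t))
a=capture("scene");
S,D=camera_model("scene"),camera_model("side")
capture("side")
for l in("hook_l2","hook_r2"):
  print(l,[np.round(d["xy"],1).tolist() for d in spot_point("scene",l)],[np.round(d["xy"],1).tolist() for d in spot_point("side",l)])
for k in(190,100,0,-100,-190): p=np.array([618-.08*k,-78+.997*k,195]);print(k,p,proj(S,p),proj(D,p))
```

```text
[463.59776354  72.07559093 138.92522526] 0.20593920729252024 [-0.56416726  1.58405127  7.9918575 ]
(array([ -7.01,   3.74, -12.48]), array([-0.   ,  0.003, -0.   ]))
(array([-14.15,   2.77, -12.66]), array([-0.   ,  0.003, -0.   ])) (array([-14.14,   2.77,  -8.86]), array([-0.   ,  0.003, -0.   ]))
hook_l2 [[277.9, 202.1], [310.5, 197.3]] [[292.2, 155.8], [279.8, 142.3], [256.0, 124.9]]
hook_r2 [[172.0, 219.3], [210.2, 209.7]] [[342.4, 214.9], [328.9, 197.4]]
190 [602.8  111.43 195.  ] [310.33501439 199.17898573] [277.60257307 138.28374539]
100 [610.   21.7 195. ] [279.24541407 203.20104428] [291.34154456 154.92120759]
0 [618. -78. 195.] [243.51272839 207.82210428] [307.65886483 174.73906066]
-100 [ 626.  -177.7  195. ] [206.47884162 212.60955103] [325.15731745 196.06204908]
-190 [ 633.2  -267.43  195.  ] [171.99215212 217.06598546] [341.97561052 216.62641311]
```

step_arm:
  newtons: 60
  commands: "0 0 0 -2 0 0 0;0 0 0 -5 0 0 0;0 0 0 -8 0 0 0;0 0 0 -11 0 0 0;0 0 0 -12.8 0 0 0;0 -2 1 -12.8 0 0 0;0 -4.5 2.5 -12.8 0 0 0;0 -7 3.7 -12.8 0 0 0;0 -7 3.7 -12.8 0 0 0;0 -9 3.5 -12.8 0 0 0;0 -11 3.2 -12.8 0 0 0;0 -13 3 -12.8 0 0 0;0 -14.1 2.8 -12.8 0 0 0;0 -14.1 2.8 -12.8 0 0 0;0 -14.1 2.8 -11.8 0 0 0;0 -14.1 2.8 -10.8 0 0 0;0 -14.1 2.8 -9.8 0 0 0;0 -14.1 2.8 -9.2 0 0 0;0 -14.1 2.8 -9 0 0 0;0 -14.1 2.8 -9 0 0 0"

```text
time_s: 18.38
eef_pos: [600.6, 111.3, 226.7]
ee_rot: [-0.001, -0.04, 0.999, 0.0]
force: [-0.3, -0.1, -3.0]
grip_width: 0.2
grip_force: 59.6
```

step_arm:
  commands: "0 0 0 0.3 0 0 0;0 0 0 0.6 0 0 0;0 0 0 0.9 0 0 0;0 0 0 1.2 0 0 0;0 0 0 1.5 0 0 0;0 0 0 1.8 0 0 0;0 0 0 2.1 0 0 0;0 0 0 2.4 0 0 0;0 0 0 2.6 0 0 0;0 0 0 2.6 0 0 0;0 0 0 2.6 0 0 0"

```text
time_s: 19.3
eef_pos: [601.1, 110.9, 201.3]
ee_rot: [0.0, -0.04, 0.999, -0.0]
force: [0.2, -5.5, -0.5]
grip_width: 0.197
grip_force: 59.9
```

Run:
```python
from h import *
s=sense();print(s["eef_pos"],s["grip_width"],s["force"])
a=capture("side");b=capture("scene")
y=cv2.resize(b[140:260,190:350],(480,360),interpolation=cv2.INTER_CUBIC)
x=cv2.resize(a[100:220,220:320],(300,360),interpolation=cv2.INTER_CUBIC)
save("p6",np.hstack([y,x]))
```

```text
[601.07260384 110.85088182 201.3051367 ] 0.1969529977689426 [ 0.23115967 -5.54361269 -0.46665424]
```

View pics/p6.png

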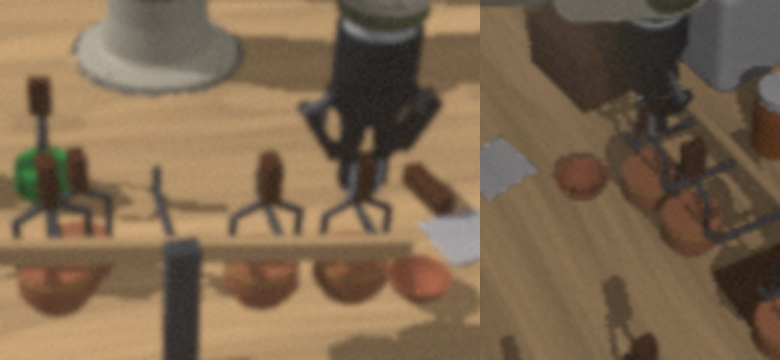

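step_arm:
  commands: "0 0 -0.2 0 0 0 0;0 0 -0.3 0 0 0 0;0 0 -0.3 0 0 0 0;0.35 0 -0.3 0 0 0 0;0.35 0 -0.3 0 0 0 0;0.35 0 -0.3 0 0 0 0;0.35 0 -0.3 0 0 0 0;0.35 0 -0.3 0 0 0 0;0.35 0 -0.3 -1.5 0 0 0;0.35 0 -0.3 -4 0 0 0;0.35 0 -0.3 -8 0 0 0;0.5 2 0 -12 0 0 0;0.5 5 0 -13 0 0 0;0.5 5 0 -13 0 0 0"

```text
time_s: 20.57
eef_pos: [548.8, 107.6, 336.1]
ee_rot: [0.003, -0.04, 0.999, -0.0]
force: [0.3, -0.4, 0.9]
grip_width: 0.502
grip_force: 0.0
```

Run:
```python
from h import *
s=sense();print(s["eef_pos"],s["grip_width"],s["force"])
capture("side");capture("scene")
S,D=camera_model("scene"),camera_model("side")
for l in("hook_l2","hook_r2","hook_c"):
  print(l,[np.round(d["xy"],1).tolist() for d in spot_point("scene",l)],[np.round(d["xy"],1).tolist() for d in spot_point("side",l)])
p=np.array([633.2,-265,223]);print(proj(S,p),proj(D,p))
for y in(106,):print(go([421,-347,240],np.radians(y)),go([421,-347,137],np.radians(y)))
```

```text
[548.83996788 107.5700044  336.08097227] 0.5016898782244197 [ 0.26515899 -0.43736095  0.8701638 ]
hook_l2 [[312.5, 209.1], [278.1, 204.1]] [[281.2, 148.3], [290.8, 161.4], [370.4, 288.1]]
hook_r2 [[206.6, 207.6], [176.0, 207.5], [245.3, 279.2]] [[339.4, 210.3], [329.3, 191.5]]
hook_c [[243.8, 212.5]] [[307.2, 174.5]]
[171.87066096 208.37679223] [342.70837579 210.50309214]
(array([ 16.63, -44.23,   9.05]), array([ 0.   , -0.002, -0.199])) (array([ 16.61, -44.23,  19.35]), array([ 0.   , -0.002, -0.199]))
```

Run:
```python
from h import *
s=sense();Rc=q2R(s["ee_rot"]).as_matrix();W=camera_model("wrist")
Rrel=Rc.T@rot(W);t=Rc.T@(np.array(W["eye"])-s["eef_pos"])
R0=np.array([[-1,0,0],[0,1,0],[0,0,-1.]])
W0=dict(W);W0["rotation"]=R0@Rrel;W0["eye"]=np.array([380,-141.1,380])+R0@t
print(proj(W0,(464,74,156)))
c=np.array([423,-350]);
print("drumtop",1.5*proj(W0,(*c,46)),"crown",1.5*proj(W0,(*c,112)),"top",1.5*proj(W0,(*c,158)))
for y in(80,95,110,125,140):
  u=32*np.array([np.cos(np.radians(y)),np.sin(np.radians(y))])
  print(y,[np.round(1.5*proj(W0,(*(c+k*u),z))) for k in(1,-1) for z in(46,95)])
```

```text
[423.80738135 231.34472993]
drumtop [190.29755938 269.86144259] crown [161.20163962 287.18343385] top [135.43275041 302.63914641]
80 [array([220., 275.]), array([202., 288.]), array([161., 265.]), array([137., 277.])]
95 [array([219., 267.]), array([201., 279.]), array([162., 272.]), array([138., 285.])]
110 [array([217., 260.]), array([198., 271.]), array([164., 280.]), array([141., 293.])]
125 [array([213., 253.]), array([194., 264.]), array([169., 286.]), array([146., 300.])]
140 [array([207., 247.]), array([187., 257.]), array([175., 292.]), array([153., 306.])]
```

step_arm:
  newtons: 40
  commands: "0.7 4 -4 0 0 0 0;0.7 6 -8 0 0 0 0;0.7 8 -12 0 0 0 0;0.7 10 -16 0 0 0 0;0.7 12 -20 0 0 0 0;0.7 14 -24 0 0 0 0;0.7 15.5 -28 0 0 0 -0.03;0.7 16.6 -32 0 0 0 -0.06;0.7 16.6 -36 0 0 0 -0.06;0.7 16.6 -40 0 0 0 -0.06;0.7 16.6 -44.2 4 0 0 -0.06;0.7 16.6 -44.2 7 0 0 -0.06;0.7 16.6 -44.2 10 0 0 -0.06;0.7 16.6 -44.2 13 0 0 -0.06;0.7 16.6 -44.2 16 0 0 -0.06;0.7 16.6 -44.2 19.3 0 0 -0.06;0.7 16.6 -44.2 19.3 0 0 -0.06"

```text
time_s: 22.38
eef_pos: [419.2, -344.6, 132.2]
ee_rot: [-0.003, -0.07, 0.998, 0.005]
force: [0.3, 1.2, -0.2]
grip_width: 0.698
grip_force: 0.0
```

step_arm:
  commands: "0 0 0 0 0 0 0;0 0 0 0 0 0 0;0 0 0 0 0 0 0;0 0 0 0 0 0 0;0 0 0 0 0 0 0;0 0 0 0 0 0 0;0 0 0 0 0 0 0;0 0 0 0 0 0 0"

```text
time_s: 23.05
eef_pos: [421.7, -347.3, 140.0]
ee_rot: [0.001, -0.07, 0.998, -0.001]
force: [0.1, -1.0, 6.5]
grip_width: 0.207
grip_force: 44.9
```

Run:
```python
from h import *
s=sense();print(s["eef_pos"],s["grip_width"],s["force"])
t=np.radians(94.6)
print(go([535,-275,291],t));print(go([632,-266,291],t),go([632,-266,227],t))
```

```text
[ 421.66793776 -347.33192446  140.01409152] 0.20650432568697397 [ 0.11215987 -1.03830016  6.52030034]
(array([-12.26,   5.53, -15.09]), array([-0.003,  0.002,  0.06 ]))
(array([-21.99,   5.07, -15.07]), array([-0.003,  0.002,  0.06 ])) (array([-21.98,   5.09,  -8.67]), array([-0.003,  0.002,  0.06 ]))
```

step_arm:
  newtons: 60
  commands: "0 0 0 -2 0 0 0;0 0 0 -5 0 0 0;0 0 0 -8 0 0 0;0 0 0 -11 0 0 0;0 0 0 -14 0 0 0;0 0 0 -15.4 0 0 0;0 -3 1.5 -15.4 0 0 0;0 -6 3 -15.4 0 0 0;0 -9 4.5 -15.4 0 0 0.03;0 -12.3 5.5 -15.4 0 0 0.06;0 -12.3 5.5 -15.4 0 0 0.06;0 -14.5 5.4 -15.4 0 0 0.06;0 -17 5.3 -15.4 0 0 0.06;0 -19.5 5.2 -15.4 0 0 0.06;0 -22 5.1 -15.4 0 0 0.06;0 -22 5.1 -15.4 0 0 0.06;0 -22 5.1 -15.4 0 0 0.06"

```text
time_s: 24.47
eef_pos: [632.1, -265.1, 291.1]
ee_rot: [-0.001, -0.041, 0.999, 0.0]
force: [0.3, -0.1, -2.5]
grip_width: 0.205
grip_force: 59.6
```

step_arm:
  commands: "0 0 0 1 0 0 0;0 0 0 2 0 0 0;0 0 0 2.6 0 0 0;0 0 0 3 0 0 0;0 0 0 3.4 0 0 0;0 0 0 3.8 0 0 0;0 0 0 4.2 0 0 0;0 0 0 4.6 0 0 0;0 0 0 5 0 0 0;0 0 0 5.3 0 0 0;0 0 0 5.6 0 0 0;0 0 0 5.9 0 0 0;0 0 0 6.2 0 0 0;0 0 0 6.4 0 0 0;0 0 0 6.6 0 0 0;0 0 0 6.6 0 0 0;0 0 0 6.6 0 0 0;0 0 0 6.6 0 0 0"

```text
time_s: 25.97
eef_pos: [631.8, -265.7, 226.4]
ee_rot: [0.0, -0.04, 0.999, -0.0]
force: [0.2, -4.0, -0.3]
grip_width: 0.205
grip_force: 60.0
```

Run:
```python
from h import *
s=sense();print(s["eef_pos"],s["grip_width"],s["force"])
a=capture("side");b=capture("scene")
y=cv2.resize(b[140:260,130:330],(500,300),interpolation=cv2.INTER_CUBIC)
x=cv2.resize(a[120:270,260:385],(250,300),interpolation=cv2.INTER_CUBIC)
save("p7",np.hstack([y,x]))
```

```text
[ 631.75919342 -265.65144946  226.43739855] 0.20526778590381903 [ 0.16200882 -3.97625058 -0.28499352]
```

View pics/p7.png

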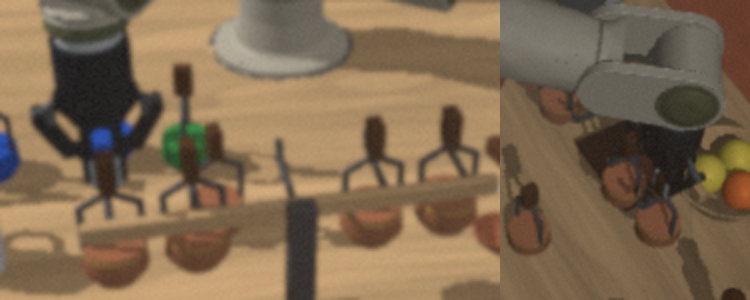

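step_arm:
  commands: "0 0 -0.2 0.1 0 0 0;0 0 -0.2 0.1 0 0 0;0 0 -0.2 0.1 0 0 0;0.35 0 -0.2 0.1 0 0 0;0.35 0 -0.2 0.1 0 0 0;0.35 0 -0.2 0.1 0 0 0;0.35 0 -0.2 0.1 0 0 0;0.35 0 -0.2 0.1 0 0 0;0.35 0 -0.2 -1.5 0 0 0;0.35 0 -0.2 -4 0 0 0;0.35 0 -0.2 -8 0 0 0;0.5 2 0 -10 0 0 0;0.5 5 0 -10 0 0 0;0.5 5 0 -10 0 0 0"

```text
time_s: 27.23
eef_pos: [578.6, -269.3, 327.0]
ee_rot: [-0.001, -0.039, 0.999, 0.0]
force: [0.9, -0.1, -0.8]
grip_width: 0.503
grip_force: 0.0
```

Run:
```python
from h import *
s=sense();print(s["eef_pos"],s["grip_width"],s["force"])
capture("side");capture("scene")
for l in("hook_l2","hook_r2","hook_c","pot0_eye"):
  print(l,[np.round(d["xy"],1).tolist() for d in spot_point("scene",l)],[np.round(d["xy"],1).tolist() for d in spot_point("side",l)])
print(go([468,-142,240],np.radians(98)),go([468,-142,137],np.radians(98)))
```

```text
[ 578.56179406 -269.27908393  326.97437865] 0.5028247683942754 [ 0.92198365 -0.05770419 -0.76873253]
hook_l2 [[277.4, 202.3], [312.9, 201.0]] [[289.1, 158.6]]
hook_r2 [[206.1, 217.6], [173.9, 219.2]] [[342.4, 215.5], [328.1, 198.0]]
hook_c [[243.2, 209.4]] [[308.8, 174.5], [319.3, 213.3]]
pot0_eye [[217.9, 203.5]] [[254.6, 158.5], [273.4, 224.7]]
(array([10.37, 13.61,  8.6 ]), array([ 0.   , -0.   , -0.059])) (array([10.37, 13.61, 18.9 ]), array([ 0.   , -0.   , -0.059]))
```

step_arm:
  newtons: 40
  commands: "0.6 4 3 0 0 0 0;0.6 7 6 0 0 0 0;0.6 10 9 1 0 0 0;0.6 10.4 12 4 0 0 -0.06;0.6 10.4 13.6 7 0 0 -0.06;0.6 10.4 13.6 10 0 0 -0.06;0.6 10.4 13.6 13 0 0 -0.06;0.6 10.4 13.6 16 0 0 -0.06;0.6 10.4 13.6 18.8 0 0 -0.06;0.6 10.4 13.6 18.8 0 0 -0.06;0.6 10.4 13.6 18.8 0 0 -0.06;0 10.4 13.6 18.8 0 0 -0.06;0 10.4 13.6 18.8 0 0 -0.06;0 10.4 13.6 18.8 0 0 -0.06;0 10.4 13.6 18.8 0 0 -0.06;0 10.4 13.6 18.8 0 0 -0.06;0 10.4 13.6 18.8 0 0 -0.06;0 10.4 13.6 18.8 0 0 -0.06;0 10.4 13.6 18.8 0 0 -0.06"

```text
time_s: 29.32
eef_pos: [468.1, -142.6, 139.9]
ee_rot: [0.001, -0.07, 0.998, -0.001]
force: [-0.1, -0.7, 6.3]
grip_width: 0.206
grip_force: 43.8
```

Run:
```python
from h import *
s=sense();print(s["eef_pos"],s["grip_width"],s["force"])
t=np.radians(94.6)
print(go([520,-86,262],t));print(go([617,-78,262],t),go([617,-78,227],t))
```

```text
[ 468.08647655 -142.63282623  139.8594561 ] 0.20554150682323397 [-0.11058994 -0.70492645  6.31759954]
(array([ -5.96,   4.86, -12.21]), array([-0.002,  0.002,  0.06 ]))
(array([-15.68,   4.3 , -12.19]), array([-0.002,  0.002,  0.06 ])) (array([-15.67,   4.3 ,  -8.69]), array([-0.002,  0.002,  0.06 ]))
```

step_arm:
  newtons: 60
  commands: "0 0 0 -2 0 0 0;0 0 0 -5 0 0 0;0 0 0 -8 0 0 0;0 0 0 -11 0 0 0;0 0 0 -12.6 0 0 0;0 -2 2 -12.6 0 0 0;0 -4 3.5 -12.6 0 0 0;0 -6 4.9 -12.6 0 0 0.06;0 -6 4.9 -12.6 0 0 0.06;0 -8 4.8 -12.6 0 0 0.06;0 -10 4.7 -12.6 0 0 0.06;0 -12 4.5 -12.6 0 0 0.06;0 -14 4.4 -12.6 0 0 0.06;0 -15.7 4.3 -12.6 0 0 0.06;0 -15.7 4.3 -12.6 0 0 0.06;0 -15.7 4.3 -12.6 0 0 0.06"

```text
time_s: 30.65
eef_pos: [616.8, -77.7, 263.8]
ee_rot: [-0.001, -0.04, 0.999, 0.0]
force: [-0.6, -0.3, -1.5]
grip_width: 0.196
grip_force: 59.4
```

step_arm:
  commands: "0 0 0 1 0 0 0;0 0 0 2 0 0 0;0 0 0 2.6 0 0 0;0 0 0 3 0 0 0;0 0 0 3.3 0 0 0;0 0 0 3.5 0 0 0;0 0 0 3.7 0 0 0;0 0 0 3.9 0 0 0;0 0 0 3.9 0 0 0;0 0 0 3.9 0 0 0"

```text
time_s: 31.48
eef_pos: [617.0, -77.8, 227.0]
ee_rot: [0.001, -0.04, 0.999, -0.001]
force: [-3.2, 0.4, 6.2]
grip_width: 0.202
grip_force: 60.9
```

step_arm:
  commands: "0 0 0 -0.1 0 0 0;0 0 0 -0.1 0 0 0;0.35 0 0 -0.1 0 0 0;0.35 0 0 -0.1 0 0 0;0.35 0 0 -0.1 0 0 0;0.35 0 0 -0.1 0 0 0;0.35 0 0 -0.1 0 0 0;0.35 0 0 -1.5 0 0 0;0.35 0 0 -4 0 0 0;0.35 0 0 -8 0 0 0;0.5 2 0 -10 0 0 0;0.5 5 0 -10 0 0 0;0.5 5 0 -10 0 0 0"

```text
time_s: 32.57
eef_pos: [563.9, -81.5, 326.2]
ee_rot: [-0.0, -0.04, 0.999, -0.0]
force: [-0.1, 0.2, 0.7]
grip_width: 0.502
grip_force: 0.0
```

Run:
```python
from h import *
s=sense();print(s["eef_pos"],s["grip_width"],s["force"])
capture("side");capture("scene")
for l in("hook_l2","hook_c","hook_r2","pot0_eye","scraper"):
  print(l,[np.round(d["xy"],1).tolist() for d in spot_point("scene",l)],[np.round(d["xy"],1).tolist() for d in spot_point("side",l)])
t=np.pi/2
print(go([400,260,330],t))
print(go([400,330,330],t))
```

```text
[563.86918148 -81.48667392 326.24106415] 0.5015183473103605 [-0.11111945  0.24728704  0.73081941]
hook_l2 [[312.8, 202.7], [277.6, 201.0]] [[290.4, 154.5], [280.7, 144.8], [256.8, 123.1]]
hook_c [[245.1, 210.3]] [[310.3, 174.5], [340.6, 218.0], [306.0, 195.0]]
hook_r2 [[170.5, 216.4], [208.6, 213.2]] [[326.7, 195.7], [340.4, 215.2]]
pot0_eye [[248.2, 208.6]] [[305.2, 174.0]]
scraper [[312.4, 199.5], [337.5, 212.3]] [[214.6, 160.2], [341.3, 217.5]]
(array([13.92, 35.39, -0.48]), array([ 0.  , -0.  ,  0.08]))
(array([13.36, 42.37, -0.48]), array([ 0.  , -0.  ,  0.08]))
```

Run:
```python
from h import *
print(go([370,395,390],np.pi/2))
```

```text
(array([15.83, 49.09, -6.48]), array([ 0.  , -0.  ,  0.08]))
```

step_arm:
  commands: "1 4 0 -4 0 0 0;1 8 0 -6.5 0 0 0;1 15.8 49.1 -6.5 0 0 0.08;1 15.8 49.1 -6.5 0 0 0.08;1 15.8 49.1 -6.5 0 0 0.08;1 15.8 49.1 -6.5 0 0 0.08;1 15.8 49.1 -6.5 0 0 0.08;1 15.8 49.1 -6.5 0 0 0.08;1 15.8 49.1 -6.5 0 0 0.08;1 15.8 49.1 -6.5 0 0 0.08;1 15.8 49.1 -6.5 0 0 0.08;1 15.8 49.1 -6.5 0 0 0.08;1 15.8 49.1 -6.5 0 0 0.08;1 15.8 49.1 -6.5 0 0 0.08;1 15.8 49.1 -6.5 0 0 0.08;1 15.8 49.1 -6.5 0 0 0.08;1 15.8 49.1 -6.5 0 0 0.08;1 15.8 49.1 -6.5 0 0 0.08"

```text
time_s: 34.67
eef_pos: [370.7, 394.2, 390.4]
ee_rot: [0.0, 0.001, 1.0, -0.0]
force: [-0.2, 0.2, 0.0]
grip_width: 0.999
grip_force: 0.0
```

Run:
```python
from h import *
s=sense();print(s["eef_pos"])
W=camera_model("wrist");a=capture("wrist")
save("w1",cv2.resize(a,None,fx=1.5,fy=1.5,interpolation=cv2.INTER_CUBIC))
np.savez("w1.npz",a=a,eye=W["eye"],R=rot(W))
for l,z in(("scraper",0),("block",0),("slot",50)):
  print(l,[(np.round(d["xy"],1).tolist(),round(d["score"],2),np.round(atz(W,d["xy"],z))) for d in spot_point("wrist",l)])
for l,z in(("scraper",4),("block",88)):
  for d in trace("wrist",l)[:1]:
    m=d["mask"].astype(np.uint8);c,_=cv2.findContours(m,0,2);c=max(c,key=cv2.contourArea)
    h=cv2.approxPolyDP(cv2.convexHull(c),4,True)[:,0];print(l,d["score"],[(p.tolist(),np.round(atz(W,p,z)[:2]).tolist()) for p in h])
```

```text
[370.70735021 394.1515564  390.43163931]
scraper [([191.8, 176.7], 0.87, array([422., 278.,   0.]))]
block [([260.1, 289.9], 0.56, array([654., 399.,   0.]))]
slot [([254.4, 277.9], 0.72, array([595., 388.,  50.])), ([191.9, 178.7], 0.21, array([414., 289.,  50.]))]
scraper 0.94 [([170, 138], [354.0, 245.0]), ([184, 134], [347.0, 270.0]), ([215, 175], [418.0, 320.0]), ([226, 215], [493.0, 336.0]), ([185, 223], [509.0, 260.0]), ([172, 188], [442.0, 242.0])]
block 0.62 [([290, 260], [538.0, 446.0]), ([303, 328], [672.0, 473.0]), ([258, 335], [687.0, 394.0]), ([228, 329], [674.0, 342.0]), ([220, 304], [622.0, 330.0]), ([225, 272], [560.0, 341.0])]
```

View pics/w1.png

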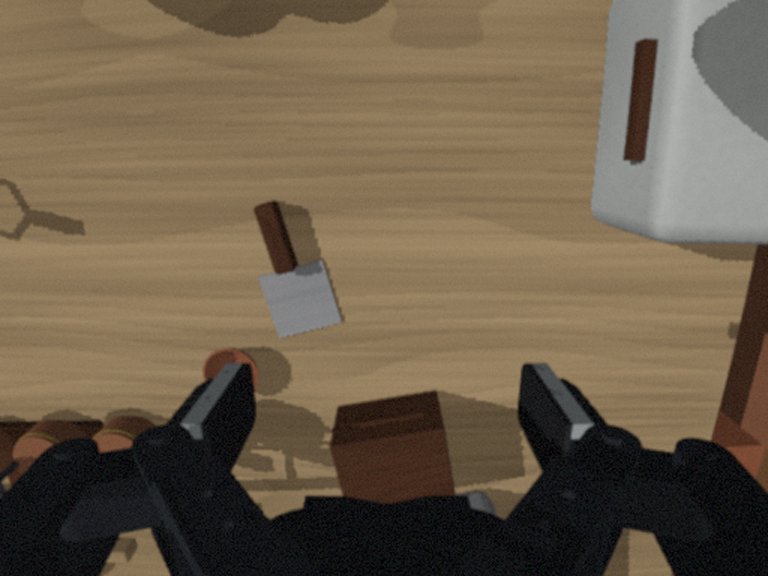

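Run:
```python
from h import *
W=camera_model("wrist")
f=lambda p,z: atz(W,np.array(p)/1.5,z)[:2]
B=[f(p,4) for p in[(262,278),(325,262),(343,321),(279,336)]]
print("blade",np.round(B),[round(np.linalg.norm(B[i]-B[(i+1)%4])) for i in range(4)])
c=sum(B)/4;ax=(B[2]+B[3]-B[0]-B[1]);ax/=np.linalg.norm(ax)
print("centre",c,"yaw",np.degrees(np.arctan2(ax[1],ax[0])),"origin",c-40*ax)
h=(f((256,208),28)+f((276,202),28))/2;print("handle end",h,"pred",c-120*ax)
for z,a,b in[(0,(338,406),(437,392)),(88,(332,444),(443,429)),(50,(362,424),(415,412)),(55,(362,424),(415,412))]:
  a,b=f(a,z),f(b,z);d=b-a;n=np.array([d[1],-d[0]])/np.linalg.norm(d)
  print(z,np.round(a),np.round(b),"len",round(np.linalg.norm(d)),"mid",np.round((a+b)/2,1),"yaw in",round(np.degrees(np.arctan2(n[1],n[0])),1))
# crop
d=np.load("w1.npz")["a"];cv2.imwrite("pics/w1c.png",cv2.cvtColor(cv2.resize(d[245:345,210:310],(800,800)[:2],interpolation=cv2.INTER_CUBIC)[:600],cv2.COLOR_RGB2BGR))
```

```text
blade [[437. 248.]
 [417. 323.]
 [491. 342.]
 [510. 263.]] [78, 76, 82, 75]
centre [463.79948879 293.83741631] yaw 13.078318380940914 origin [424.83702215 284.78610737]
handle end [348.7275834  264.80879846] pred [346.91208888 266.68348949]
0 [610. 332.] [590. 460.] len 130 mid [599.8 395.5] yaw in 9.1
88 [605. 334.] [586. 457.] len 124 mid [595.7 395.2] yaw in 9.0
50 [604. 365.] [588. 428.] len 65 mid [596.1 396.8] yaw in 14.6
55 [601. 366.] [585. 428.] len 64 mid [593.  396.7] yaw in 14.6
```

View pics/w1c.png

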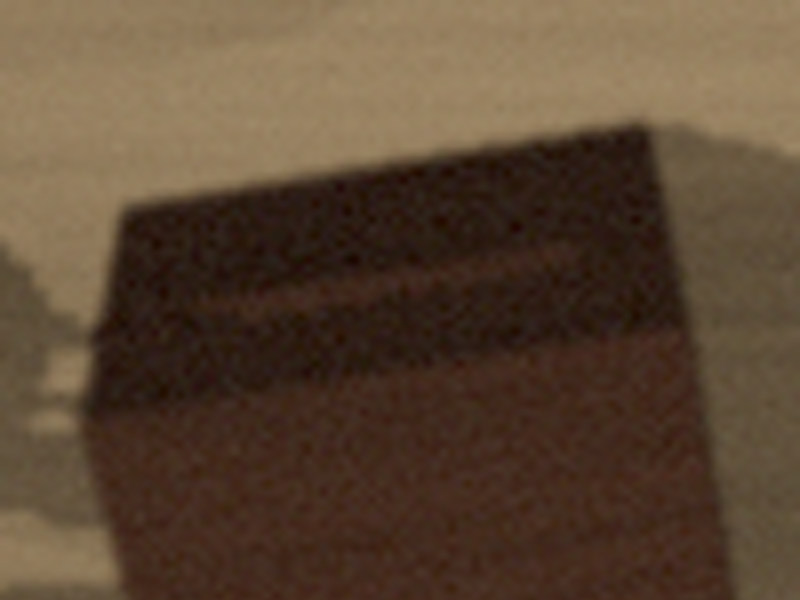

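Run:
```python
from h import *
W=camera_model("wrist")
f=lambda p,z: atz(W,np.array([210,245])+np.array(p)/8,z)[:2]
for z,a,b in[(0,(125,208),(642,123)),(88,(88,415),(687,328)),(50,(195,312),(580,250)),(50,(195,297),(580,240))]:
  a,b=f(a,z),f(b,z);d=b-a;n=np.array([d[1],-d[0]])/np.linalg.norm(d)
  print(z,np.round(a),np.round(b),"len",round(np.linalg.norm(d)),"mid",np.round((a+b)/2,1),"yaw in",round(np.degrees(np.arctan2(n[1],n[0])),1))
o=np.array([424.8,284.8]);y=np.radians(13.5);u=np.array([np.cos(y),np.sin(y)])
p=o-40*u;print(p,go([*p,120],y+np.pi/2),go([*p,18],y+np.pi/2))
```

```text
0 [611. 332.] [588. 457.] len 127 mid [599.2 394.7] yaw in 10.5
88 [607. 333.] [586. 458.] len 126 mid [596.6 395.4] yaw in 9.6
50 [607. 353.] [591. 439.] len 87 mid [599.2 395.7] yaw in 10.5
50 [603. 353.] [589. 439.] len 87 mid [596.  395.7] yaw in 9.6
[385.90520318 275.46218545] (array([ -1.55, -11.92,  27.04]), array([ 0.   ,  0.   , -0.236])) (array([ -1.55, -11.92,  37.24]), array([ 0.   ,  0.   , -0.236]))
```

step_arm:
  newtons: 100
  commands: "1 -1.5 -4 4 0 0 -0.1;1 -1.5 -8 8 0 0 -0.2;1 -1.5 -11.9 12 0 0 -0.236;1 -1.5 -11.9 16 0 0 -0.236;1 -1.5 -11.9 20 0 0 -0.236;1 -1.5 -11.9 24 0 0 -0.236;1 -1.5 -11.9 27 0 0 -0.236;0.8 -1.5 -11.9 30 0 0 -0.236;0.8 -1.5 -11.9 33 0 0 -0.236;0.8 -1.5 -11.9 35 0 0 -0.236;0.8 -1.5 -11.9 36.5 0 0 -0.236;0.8 -1.5 -11.9 37 0 0 -0.236;0.8 -1.5 -11.9 37 0 0 -0.236"

```text
time_s: 36.05
eef_pos: [384.9, 275.8, 19.7]
ee_rot: [-0.001, -0.118, 0.993, -0.0]
force: [-0.5, -0.5, -0.2]
grip_width: 0.8
grip_force: 0.0
```

step_arm:
  commands: "0 0 0 0 0 0 0;0 0 0 0 0 0 0;0 0 0 0 0 0 0;0 0 0 0 0 0 0;0 0 0 0 0 0 0;0 0 0 0 0 0 0;0 0 0 0 0 0 0;0 0 0 0 0 0 0;0 0 0 0 0 0 0"

```text
time_s: 36.8
eef_pos: [386.0, 276.3, 21.6]
ee_rot: [0.001, -0.118, 0.993, 0.0]
force: [-1.3, -1.2, 10.9]
grip_width: 0.261
grip_force: 98.2
```

step_arm:
  commands: "0 0 0 -2 0 0 0;0 0 0 -4 0 0 0;0 0 0 -7 0 0 0;0 0 0 -10 0 0 0;0 0 0 -10 0 0 0;0 0 0 -10 0 0 0"

```text
time_s: 37.3
eef_pos: [385.6, 276.3, 121.5]
ee_rot: [0.001, -0.118, 0.993, 0.0]
force: [-0.4, -0.4, -2.4]
grip_width: 0.263
grip_force: 97.9
```

Run:
```python
from h import *
s=sense();print(s["eef_pos"],s["grip_width"],s["force"],s["wrist_torque"])
a=capture("wrist");W=camera_model("wrist");capture("side");capture("scene")
for n in("wrist","side","scene"):
  print(n,[(np.round(d["xy"],1).tolist(),round(d["score"],2)) for d in spot_point(n,"scraper")])
p=np.array(s["eef_pos"]);u=np.array([np.cos(np.radians(13.5)),np.sin(np.radians(13.5)),0])
o=p+40*u-[0,0,20]
for n in("wrist","side","scene"): print(proj(camera_model(n),o), [np.round(proj(camera_model(n),o+k*u)).tolist() for k in(-80,80)])
for n in("side","wrist"):
  for d in trace(n,"scraper")[:1]:
    m=d["mask"].astype(np.uint8);c,_=cv2.findContours(m,0,2);c=max(c,key=cv2.contourArea)
    print(n,cv2.approxPolyDP(cv2.convexHull(c),2,True)[:,0].tolist())
```

```text
[385.616146   276.32476068 121.52125937] 0.2626239579206832 [-0.36031731 -0.38982346 -2.42502414] [-0.09210795  0.12550349 -0.00586555]
wrist [([257.0, 303.6], 0.62)]
side [([211.4, 141.1], 0.93), ([341.7, 215.8], 0.31)]
scene []
[258.25095127 310.33083436] [[258.0, 173.0], [258.0, 408.0]]
[213.54018498 140.83383363] [[195.0, 151.0], [231.0, 131.0]]
[343.83993364 186.98883172] [[331.0, 175.0], [358.0, 200.0]]
side [[235, 137], [222, 147], [211, 144], [214, 133], [222, 128], [226, 128]]
wrist [[278, 171], [282, 174], [287, 187], [289, 328], [259, 335], [225, 329], [231, 195], [234, 179], [242, 170]]
```

Run:
```python
from h import *
y=np.radians(10);u=np.array([np.cos(y),np.sin(y)]);m=np.array([597,395.4])
p=m-140*u;print(go([*p,121.5],y+np.pi/2),go([*p,74.6],y+np.pi/2))
```

```text
(array([-9.44,  7.51, -0.19]), array([-0.   , -0.001,  0.062])) (array([-9.44,  7.51,  4.5 ]), array([-0.   , -0.001,  0.062]))
```

step_arm:
  commands: "0 -2 2 0 0 0 0.03;0 -4 4 0 0 0 0.06;0 -7 6 0 0 0 0.06;0 -9.4 7.5 0 0 0 0.06;0 -9.4 7.5 1 0 0 0.06;0 -9.4 7.5 2.5 0 0 0.06;0 -9.4 7.5 4 0 0 0.06;0 -9.4 7.5 4.7 0 0 0.061;0 -9.4 7.5 4.7 0 0 0.061;0 -9.4 7.5 4.7 0 0 0.061;0 -9.4 7.5 4.7 0 0 0.061"

```text
time_s: 38.62
eef_pos: [459.4, 371.2, 74.2]
ee_rot: [0.001, -0.087, 0.996, 0.0]
force: [0.1, 0.9, -2.1]
grip_width: 0.259
grip_force: 98.0
```

Run:
```python
from h import *
s=sense();print(s["eef_pos"],s["grip_width"],s["force"],s["wrist_torque"],R.from_quat(np.roll(s["ee_rot"],-1)).as_matrix()[:,1])
D=camera_model("side");W=camera_model("wrist");a=capture("wrist");b=capture("side")
y=np.radians(10);u=np.array([np.cos(y),np.sin(y),0]);v=np.array([-u[1],u[0],0]);p=np.array(s["eef_pos"])
o=p+40*u-[0,0,21.6]
for n in("wrist","side"):
  c=camera_model(n);print(n,"pred tip corners",[np.round(proj(c,o+80*u+k*v+[0,0,4]),1).tolist() for k in(-40,40)],"slot edges",[np.round(proj(c,np.array([597,395.4,50])+k*v),1).tolist() for k in(-44,44)],"block topfront",[np.round(proj(c,np.array([597,395.4,88])+k*v),1).tolist() for k in(-65,65)])
  for l in("scraper","block"):
    for d in trace(n,l)[:1]:
      m=d["mask"].astype(np.uint8);k,_=cv2.findContours(m,0,2);k=max(k,key=cv2.contourArea)
      print(n,l,round(d["score"],2),cv2.approxPolyDP(cv2.convexHull(k),2,True)[:,0].tolist())
  print(n,"slot",[(np.round(d["xy"],1).tolist(),round(d["score"],2)) for d in spot_point(n,"slot")])
```

```text
[459.41948281 371.18115106  74.19080496] 0.2589992515977244 [ 0.06662326  0.93574753 -2.07161463] [-0.01204052  0.09295124  0.02001023] [-1.74323832e-01  9.84688290e-01  4.15813530e-04]
wrist pred tip corners [[198.0, 406.3], [317.5, 406.3]] slot edges [[196.1, 416.7], [319.2, 416.7]] block topfront [[151.6, 471.6], [363.8, 471.5]]
wrist scraper 0.75 [[242, 170], [277, 172], [282, 176], [287, 189], [289, 327], [260, 335], [226, 328], [232, 186], [237, 173]]
wrist slot []
side pred tip corners [[246.4, 125.5], [235.5, 114.5]] slot edges [[251.1, 125.3], [239.2, 113.2]] block topfront [[253.8, 121.2], [235.9, 103.4]]
side scraper 0.76 [[245, 125], [244, 129], [231, 134], [221, 131], [225, 121], [232, 117], [237, 117]]
side block 0.63 [[259, 95], [275, 109], [276, 125], [258, 137], [253, 137], [237, 115], [237, 104]]
side slot [([241.9, 119.4], 0.73)]
```

step_arm:
  commands: "0 -0.5 0 0 0 0 0;0 -1 0 0 0 0 0;0 -1.5 0 0 0 0 0;0 -2 0 0 0 0 0;0 -2.3 0 0 0 0 0;0 -2.6 0 0 0 0 0;0 -2.9 0 0 0 0 0;0 -2.9 0 0 0 0 0"

```text
time_s: 39.68
eef_pos: [488.1, 376.1, 73.3]
ee_rot: [0.0, -0.087, 0.996, 0.0]
force: [0.3, -0.9, -1.8]
grip_width: 0.257
grip_force: 98.0
```

step_arm:
  commands: "0 -0.3 0 -0.1 0 0 0;0 -0.6 0 -0.1 0 0 0;0 -0.9 0 -0.1 0 0 0;0 -1.2 0 -0.1 0 0 0;0 -1.6 0 -0.1 0 0 0;0 -2 0 -0.1 0 0 0;0 -2 0 -0.1 0 0 0"

```text
time_s: 40.27
eef_pos: [508.1, 379.6, 74.3]
ee_rot: [0.0, -0.087, 0.996, 0.0]
force: [-0.5, 0.3, -2.9]
grip_width: 0.26
grip_force: 98.0
```

step_arm:
  commands: "0 -0.5 0 0 0 0 0;0 -1 0 0 0 0 0;0 -1.5 0 0 0 0 0;0 -2 0 0 0 0 0;0 -2.5 0 0 0 0 0;0 -3 0 0 0 0 0;0 -3.5 0 0 0 0 0;0 -4 0 0 0 0 0;0 -4.3 0 0 0 0 0;0 -4.3 0 0 0 0 0"

```text
time_s: 41.1
eef_pos: [550.2, 387.0, 74.2]
ee_rot: [0.0, -0.087, 0.996, 0.0]
force: [-0.3, -0.3, -2.2]
grip_width: 0.261
grip_force: 98.0
```

step_arm:
  commands: "0 -0.2 0 0 0 0 0;0 -0.4 0 0 0 0 0;0 -0.6 0 0 0 0 0;0 -0.7 0 0 0 0 0;0 -0.8 0 0 0 0 0;0 -0.8 0 0 0 0 0"

```text
time_s: 41.6
eef_pos: [556.6, 388.3, 74.2]
ee_rot: [-0.002, -0.088, 0.996, -0.0]
force: [-6.7, -1.9, 2.3]
grip_width: 0.259
grip_force: 98.6
```

step_arm:
  commands: "0 -0.1 0 0 0 0 0;0 -0.2 0 0 0 0 0;0 -0.3 0 0 0 0 0;0 -0.3 0 0 0 0 0;0 -0.3 0 0 0 0 0"

```text
time_s: 42.02
eef_pos: [556.8, 388.3, 74.2]
ee_rot: [-0.005, -0.088, 0.996, -0.002]
force: [-24.0, -9.0, 10.0]
grip_width: 0.257
grip_force: 99.8
```

step_arm:
  commands: "0 0.1 0 0.1 0 0 0;0 0.1 0 0.2 0 0 0;0 0.1 0 0.25 0 0 0;0 0.1 0 0.25 0 0 0"

```text
time_s: 42.35
eef_pos: [556.6, 388.8, 71.9]
ee_rot: [-0.004, -0.088, 0.996, -0.001]
force: [-18.1, -4.4, 8.2]
grip_width: 0.262
grip_force: 99.2
```

Release and back off upward.

step_arm:
  commands: "0.5 0.1 0 0.25 0 0 0;0.5 0.2 0 0.2 0 0 0;0.5 0.3 0 0.2 0 0 0;0.5 0.3 0 0.2 0 0 0;0.5 0.3 0 0.2 0 0 0;0.5 0.3 0 0.2 0 0 0;0.5 0.3 0 -2 0 0 0;0.5 0.3 0 -5 0 0 0;0.5 0.3 0 -9 0 0 0;0.5 4 0 -13 0 0 0;0.5 8 0 -17 0 0 0;0.5 12 0 -20 0 0 0;0.5 16 0 -22 0 0 0;0.5 18 0 -24 0 0 0;0.5 18 0 -24 0 0 0"

```text
time_s: 43.6
eef_pos: [379.9, 357.2, 314.9]
ee_rot: [0.002, -0.088, 0.996, 0.001]
force: [0.1, -0.4, 0.4]
grip_width: 0.499
grip_force: 0.0
```

Run:
```python
from h import *
s=sense();print(s["eef_pos"],s["force"])
W=camera_model("wrist");a=capture("wrist");capture("side");capture("scene")
y=np.radians(10);u=np.array([np.cos(y),np.sin(y),0]);v=np.array([-u[1],u[0],0]);m=np.array([597,395.4,50.])
for d in spot_point("wrist","scraper"): print("scr",np.round(d["xy"],1),round(d["score"],2),np.round(atz(W,d["xy"],50),1))
print("pred handle corners",[np.round(proj(W,m-k*u+j*v+[0,0,28]),1).tolist() for k in(0,80) for j in(-12,12)])
for d in trace("wrist","scraper")[:2]:
  q=d["mask"].astype(np.uint8);k,_=cv2.findContours(q,0,2);k=max(k,key=cv2.contourArea)
  print(round(d["score"],2),[(p.tolist(),np.round(atz(W,p,78)[:2]).tolist()) for p in cv2.approxPolyDP(cv2.convexHull(k),2,True)[:,0]])
for n in("side","scene"):
  for l in("hook_l2","hook_c","hook_r2","pot0_eye","mug","mill","dish"): print(n,l,[np.round(d["xy"]).tolist() for d in spot_point(n,l)][:4])
  c=camera_model(n)
# bright blade pixels in the gap
```

```text
[379.87545012 357.22632906 314.93399364] [ 0.09909076 -0.39284575  0.43256558]
scr [255.1 299.6] 0.75 [592.8 391.5  50. ]
pred handle corners [[248.9, 314.2], [265.4, 314.3], [248.4, 265.8], [266.0, 265.9]]
0.69 [([264, 256], [502.0, 388.0]), ([282, 304], [573.0, 427.0]), ([262, 312], [592.0, 402.0]), ([232, 306], [589.0, 357.0]), ([250, 257], [507.0, 370.0])]
0.5 [([78, 286], [599.0, 133.0]), ([77, 304], [632.0, 131.0]), ([42, 329], [694.0, 71.0]), ([0, 316], [686.0, 0.0]), ([20, 287], [622.0, 42.0]), ([37, 272], [589.0, 71.0]), ([63, 271], [579.0, 111.0]), ([70, 275], [583.0, 122.0])]
side hook_l2 [[291.0, 156.0], [282.0, 144.0]]
side hook_c [[308.0, 175.0]]
side hook_r2 [[327.0, 195.0], [343.0, 217.0]]
side pot0_eye [[305.0, 172.0]]
side mug [[327.0, 312.0], [344.0, 218.0]]
side mill [[367.0, 289.0], [307.0, 193.0], [307.0, 178.0]]
side dish [[256.0, 125.0], [254.0, 164.0], [304.0, 173.0]]
scene hook_l2 [[313.0, 200.0], [280.0, 206.0]]
scene hook_c [[278.0, 236.0]]
scene hook_r2 [[175.0, 218.0], [209.0, 214.0], [245.0, 209.0], [280.0, 207.0]]
scene pot0_eye [[247.0, 207.0]]
scene mug [[120.0, 246.0]]
scene mill [[118.0, 282.0], [246.0, 209.0], [246.0, 207.0]]
scene dish [[328.0, 240.0]]
```

Run:
```python
from h import *
W=camera_model("wrist");a=capture("wrist").astype(int)
y=np.radians(10);u=np.array([np.cos(y),np.sin(y),0]);v=np.array([-u[1],u[0],0]);m=np.array([597,395.4,50.])
for k in(0,80): print(k,[np.round(proj(W,m-k*u+[0,0,z]),1).tolist() for z in(0,4,28,38)])
for c in(236,257,276):
  print(c,[(r,a[r,c-1:c+2].mean(0).round().astype(int).tolist()) for r in range(244,326,2 if c==257 else 3)])
```

```text
0 [[257.6, 302.9], [257.6, 304.6], [257.6, 315.1], [257.6, 319.8]]
80 [[257.7, 256.2], [257.7, 257.5], [257.7, 266.2], [257.7, 270.1]]
236 [(244, [142, 122, 90]), (247, [152, 130, 98]), (250, [144, 123, 91]), (253, [145, 123, 92]), (256, [148, 127, 93]), (259, [148, 126, 93]), (262, [145, 125, 95]), (265, [153, 131, 99]), (268, [157, 134, 102]), (271, [158, 137, 103]), (274, [156, 134, 100]), (277, [155, 132, 99]), (280, [154, 133, 100]), (283, [150, 128, 96]), (286, [44, 28, 15]), (289, [40, 24, 11]), (292, [50, 35, 27]), (295, [42, 25, 19]), (298, [44, 30, 22]), (301, [47, 31, 24]), (304, [119, 120, 121]), (307, [83, 80, 79]), (310, [45, 26, 16]), (313, [49, 32, 24]), (316, [48, 30, 23]), (319, [55, 31, 21]), (322, [65, 41, 30]), (325, [67, 42, 31])]
257 [(244, [147, 125, 95]), (246, [141, 120, 89]), (248, [141, 118, 89]), (250, [149, 128, 96]), (252, [147, 125, 92]), (254, [141, 120, 89]), (256, [121, 101, 74]), (258, [50, 34, 20]), (260, [42, 26, 14]), (262, [45, 29, 20]), (264, [54, 38, 28]), (266, [66, 40, 30]), (268, [70, 44, 30]), (270, [72, 47, 33]), (272, [70, 43, 28]), (27
[... 468 characters left out ...]
, 28, 21]), (320, [69, 42, 31]), (322, [70, 45, 33]), (324, [65, 43, 28])]
276 [(244, [145, 123, 91]), (247, [145, 123, 92]), (250, [140, 120, 89]), (253, [144, 122, 92]), (256, [138, 118, 87]), (259, [148, 125, 94]), (262, [157, 135, 103]), (265, [157, 134, 100]), (268, [154, 132, 99]), (271, [157, 134, 102]), (274, [158, 136, 103]), (277, [161, 139, 105]), (280, [157, 135, 101]), (283, [153, 130, 98]), (286, [44, 24, 17]), (289, [39, 25, 17]), (292, [36, 23, 18]), (295, [28, 17, 5]), (298, [32, 22, 19]), (301, [34, 23, 16]), (304, [75, 74, 76]), (307, [72, 68, 67]), (310, [51, 33, 25]), (313, [49, 31, 24]), (316, [45, 29, 18]), (319, [58, 37, 24]), (322, [69, 43, 28]), (325, [66, 41, 27])]
```

Run:
```python
from h import *
y=np.radians(10);u=np.array([np.cos(y),np.sin(y)]);m=np.array([597,395.4])
for k,z in((120,140),(120,78),(95,78)): print(go([*(m-k*u),z],y+np.pi/2))
```

```text
(array([-9.81,  0.  , 17.18]), array([0.   , 0.   , 0.001]))
(array([-9.81,  0.  , 23.38]), array([0.   , 0.   , 0.001]))
(array([-12.31,  -0.  ,  23.38]), array([0.   , 0.   , 0.001]))
```

step_arm:
  newtons: 40
  commands: "0 -4 0 4 0 0 0;0 -8 0 8 0 0 0;0 -9.8 0 12 0 0 0;0 -9.8 0 16 0 0 0;0 -9.8 0 18 0 0 0;0 -9.8 0 20 0 0 0;0 -9.8 0 22 0 0 0;0 -9.8 0 23.4 0 0 0;0 -9.8 0 23.4 0 0 0;0 -10.5 0 23.4 0 0 0;0 -11 0 23.4 0 0 0;0 -11.5 0 23.4 0 0 0;0 -12 0 23.4 0 0 0;0 -12 0 23.4 0 0 0;0 -12 0 23.4 0 0 0"

```text
time_s: 45.85
eef_pos: [500.7, 378.3, 78.1]
ee_rot: [0.0, -0.087, 0.996, 0.0]
force: [-1.2, -0.5, -0.2]
grip_width: -0.001
grip_force: 0.0
```

step_arm:
  commands: "0 -0.2 0 0 0 0 0;0 -0.4 0 0 0 0 0;0 -0.6 0 0 0 0 0;0 -0.8 0 0 0 0 0;0 -0.8 0 0 0 0 0"

```text
time_s: 46.27
eef_pos: [505.7, 379.1, 76.6]
ee_rot: [-0.004, -0.088, 0.996, -0.001]
force: [-11.9, -3.6, 2.3]
grip_width: 0.002
grip_force: 6.2
```

step_arm:
  commands: "0 -0.1 0 0 0 0 0;0 -0.2 0 0 0 0 0;0 -0.3 0 0 0 0 0;0 -0.3 0 0 0 0 0"

```text
time_s: 46.6
eef_pos: [505.7, 379.3, 75.5]
ee_rot: [-0.008, -0.088, 0.996, -0.002]
force: [-23.9, -6.1, 3.3]
grip_width: 0.003
grip_force: 12.3
```

step_arm:
  commands: "0 2 0 0 0 0 0;0 4 0 0 0 0 0;0 4 0 -4 0 0 0;0 4 0 -8 0 0 0;0 4 0 -12 0 0 0;0 8 0 -16 0 0 0;0 12 0 -20 0 0 0;0 14 0 -24 0 0 0;0 14 0 -24 0 0 0"

```text
time_s: 47.35
eef_pos: [371.7, 355.6, 320.7]
ee_rot: [0.001, -0.088, 0.996, 0.001]
force: [0.0, -0.3, 1.6]
grip_width: 0.0
grip_force: 0.0
```

Run:
```python
from h import *
W=camera_model("wrist");a=capture("wrist").astype(int)
y=np.radians(10);u=np.array([np.cos(y),np.sin(y),0]);m=np.array([597,395.4,50.])
p=proj(W,m-80*u);q=proj(W,m+[0,0,28]);print(p,q)
c=int(round(p[0]))
print([(r,a[r,c-1:c+2,0].mean().round()) for r in range(int(p[1])-5,int(p[1])+6)],[(r,a[r,c-2:c+3,0].mean().round()) for r in range(int(q[1])-5,int(q[1])+8)])
capture("scene");capture("side")
for n in("scene","side"): print([(l,np.round(spot_point(n,l)[0]["xy"]).tolist()) for l in("hook_l2","hook_r2","mug","mill") if spot_point(n,l)])
```

```text
[257.41027609 259.28037075] [257.36381368 316.57838972]
[(254, np.float64(16.0)), (255, np.float64(14.0)), (256, np.float64(17.0)), (257, np.float64(14.0)), (258, np.float64(15.0)), (259, np.float64(6.0)), (260, np.float64(19.0)), (261, np.float64(12.0)), (262, np.float64(15.0)), (263, np.float64(19.0)), (264, np.float64(25.0))] [(311, np.float64(46.0)), (312, np.float64(59.0)), (313, np.float64(64.0)), (314, np.float64(59.0)), (315, np.float64(48.0)), (316, np.float64(47.0)), (317, np.float64(46.0)), (318, np.float64(42.0)), (319, np.float64(45.0)), (320, np.float64(50.0)), (321, np.float64(60.0)), (322, np.float64(67.0)), (323, np.float64(66.0))]
[('hook_l2', [278.0, 203.0]), ('hook_r2', [173.0, 215.0]), ('mug', [174.0, 247.0]), ('mill', [119.0, 287.0])]
[('hook_l2', [292.0, 157.0]), ('hook_r2', [326.0, 194.0]), ('mug', [326.0, 312.0]), ('mill', [370.0, 292.0])]
```

Run:
```python
from h import *
S,D=camera_model("scene"),camera_model("side")
a=capture("side").astype(int);b=capture("scene").astype(int)
for k in(190,100,0,-100,-190):
  p=np.array([618-.08*k,-78+.997*k,111]);i,j=proj(D,p),proj(S,p+[0,0,125]);i=i.astype(int);j=j.astype(int)
  print(k,a[i[1]-1:i[1]+2,i[0]-1:i[0]+2].mean((0,1)).round(),b[j[1]-1:j[1]+2,j[0]-1:j[0]+2].mean((0,1)).round())
print([np.round(d["xy"]).tolist() for d in spot_point("side","pot0")],[np.round(proj(D,[618-.08*k,-78+.997*k,88])).tolist() for k in(190,100,0,-100,-190)])
```

```text
190 [95. 65. 48.] [90. 61. 43.]
100 [98. 66. 49.] [89. 61. 44.]
0 [91. 60. 44.] [85. 58. 42.]
-100 [91. 61. 44.] [70. 48. 36.]
-190 [117.  77.  56.] [78. 51. 39.]
[[243.0, 295.0], [267.0, 337.0], [287.0, 181.0], [276.0, 160.0], [306.0, 193.0], [236.0, 264.0], [291.0, 157.0], [322.0, 213.0], [340.0, 235.0], [304.0, 175.0]] [[277.0, 159.0], [290.0, 176.0], [306.0, 195.0], [322.0, 216.0], [338.0, 236.0]]
```

All five canisters read copper at their hooks and the bar is level.

```bash
python3 -c "
from rig import *
print(finish_job())"
```

```text
the job is handed in; nothing more can be done
None
```

I handed the job in at about 47 s: all five copper canisters hang on their own hooks, hung left and right in turn, with the bar level. The scraper is fully home in the slot, and I left the mug, mill and dish alone.

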